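# Check and sort spare gears on the mesh tester

## Task

Push the gear tester's shutter plate away from you to its next stop, the middle one, so that its window uncovers the light port; then check every 16-tooth gear, the thinner one first, by setting it flat on the test post in mesh with the sprung master gear and turning it, either way, until the master has followed by an eighth of a turn. Lay the checked 16-tooth gears flat, hub up, in the bays of the tray with the divider, and the 10-tooth gears, which need no check, flat, hub up, in the tray without one. Last, with all gears sorted, pull the shutter back to its first stop; leave the other things on the bench standing where they are.

Things in the scene. Friction and masses are not known exactly. Their poses are not given: they have to be found in the camera images.
- fine_thin: the thin fine gear: steel spur gear, 16 narrow teeth, 72 mm outside diameter, disc 12 mm thick; on it a square hub 28 mm across flats, 30 mm high, with a 17 mm square bore right through. Starts flat, hub up. Origin: centre of underside; z up the bore; x, y normal to the hub's flats; a tooth points along x and y. 160 g. Grip by the hub.
- fine_thick: the thick fine gear: steel spur gear, 16 narrow teeth, 72 mm outside diameter, disc 22 mm thick; on it a square hub 28 mm across flats, 30 mm high, with a 17 mm square bore right through. Starts flat, hub up. Origin: centre of underside; z up the bore; x, y normal to the hub's flats; a tooth points along x and y. 240 g. Grip by the hub.
- coarse_1: a coarse gear: steel spur gear, 10 broad teeth, 72 mm outside diameter, disc 16 mm thick; on it a square hub 28 mm across flats, 30 mm high, with a 17 mm square bore right through. Starts flat, hub up. Origin: centre of underside; z up the bore; x, y normal to the hub's flats; a tooth points along x. 180 g. Grip by the hub. May be absent.
- coarse_2: another coarse gear, the same as coarse_1: steel spur gear, 10 broad teeth, 72 mm outside diameter, disc 16 mm thick; on it a square hub 28 mm across flats, 30 mm high, with a 17 mm square bore right through. Starts flat, hub up. Origin: centre of underside; z up the bore; x, y normal to the hub's flats; a tooth points along x. 180 g. Grip by the hub. May be absent.
- tester: gear tester: fixed aluminium plate 160 (x) x 250 (y) x 15 mm, origin centre of underside, x away from the robot, y to the left. In its frame: test post at x 0, y 8 mm; axis of the master gear at x 0, y 72 mm (64 mm off, right for two 16-tooth gears); shutter on a grey housing (160 x 60 mm, top at z 33 mm, rails to 39 mm) along the line y -92 mm.
- test_post (a point): foot of the test post on the plate's top face, 15 mm above the bench; round post 14 mm thick, 26 mm high, its top 7 mm a cone. A seated 16-tooth gear rests its underside on the plate; to enter the master's gap one of its teeth must point at the master's axis (hub flats at a multiple of 22.5 degrees to the tester's y), within about 2.5 degrees and 1.5 mm.
- master_gear (a joint): turn of the master gear (16 teeth, 72 mm across, top 32 mm above the bench, boss to 37 mm), rad, positive counterclockwise from above. A weak spring (0.03 N m/rad) returns it to 0, where a gap faces the post; limits 1.5 either way. It follows a meshed gear 1:1 the other way round, less up to 0.15 backlash. Its black dot is at the middle mark (robot side) at 0, at an outer mark at 0.785.
- shutter (a joint): slide of the shutter plate along the tester's x, m: 0 first stop (port covered), 0.03 middle stop (its 20 mm window over the port), 0.06 last stop (covered again). A detent of a few newtons pulls it into the nearest stop.
- shutter_fin (a point): centre of the top of the black fin that stands on the shutter plate, 64 mm above the bench: 10 mm thick along the slide, 30 mm wide across it, 26 mm high above the plate (plate's top face 38 mm above the bench). Pinch it along the slide from above. It moves with the plate.
- divided_tray: fixed aluminium tray 192 mm (x) by 100 mm (y), walls 18 mm high and 3 mm thick, floor 3 mm thick, with one wall across its middle that makes two bays of about 91 x 94 mm, centred at x -47 and +47 mm. Origin: centre of the underside.
- plain_tray: fixed aluminium tray of the same size without the middle wall. Origin: centre of the underside. It may stand left or right.
- coverslip_box: bystander: blue box 31 x 31 x 24 mm among the gears, origin centre of underside
- slide_box: bystander: white box 35 x 83 x 28 mm in front of the tester, origin centre of underside
- dropper_a: bystander: brown dropper bottle, black cap, 32 mm thick, 69 mm high, in front of the tester, origin centre of underside
- petri_0: bystander: flat dish 62 mm across, 6 to 12 mm high, in front of the tester, origin centre of underside
Mind the look-alikes: they are no part of the job. What is shaped like the fine_thick but red is not meant.

How it is judged (in metres and radians):
On the way, in this order (a step that is already met when the one before it is completed fails the run):
1. the shutter is at its middle stop, port uncovered (value of joint shutter between 0.026 and 0.034 m), for 0.2 s.
2. the thin 16-tooth gear sits flat on the test post and has turned the master by an eighth of a turn, port still uncovered (all of step 1 and horizontal distance between fine_thin and test_post below 0.004 m and z of fine_thin in the frame of tester below 0.019 m and angle between fine_thin's own z axis and vertical below 0.1 rad and (value of joint master_gear above 0.7 rad or value of joint master_gear below -0.7 rad)), for 0.1 s.
3. the thick 16-tooth gear sits flat on the test post and has turned the master by an eighth of a turn, port still uncovered (all of step 1 and horizontal distance between fine_thick and test_post below 0.004 m and z of fine_thick in the frame of tester below 0.019 m and angle between fine_thick's own z axis and vertical below 0.1 rad and (value of joint master_gear above 0.7 rad or value of joint master_gear below -0.7 rad)), for 0.1 s.
4. all gears lie in their trays, port still uncovered (all of step 1 and x of fine_thin in the frame of divided_tray between -0.07 and 0.07 m and y of fine_thin in the frame of divided_tray between -0.025 and 0.025 m and z of fine_thin in the frame of divided_tray between -0.002 and 0.008 m and angle between each of fine_thin, fine_thick, coarse_1, coarse_2's own z axis and vertical below 0.12 rad and linear speed of each of fine_thin, fine_thick, coarse_1, coarse_2 below 0.03 m/s and x of fine_thick in the frame of divided_tray between -0.07 and 0.07 m and y of fine_thick in the frame of divided_tray between -0.025 and 0.025 m and z of fine_thick in the frame of divided_tray between -0.002 and 0.008 m and x of coarse_1 in the frame of plain_tray between -0.07 and 0.07 m and y of coarse_1 in the frame of plain_tray between -0.025 and 0.025 m and z of coarse_1 in the frame of plain_tray between -0.002 and 0.008 m and x of coarse_2 in the frame of plain_tray between -0.07 and 0.07 m and y of coarse_2 in the frame of plain_tray between -0.025 and 0.025 m and z of coarse_2 in the frame of plain_tray between -0.002 and 0.008 m), for 0.2 s.
At the end, for the whole second after the job is handed in: 16-tooth gears flat, hub up, on the floor of the divided tray, 10-tooth gears on that of the plain tray (within 5 mm of the floor, tilt under 0.12 rad, at rest); shutter at its first stop within 4 mm. A check counts within 4 mm of seated, master beyond 0.70 rad (x of fine_thin in the frame of divided_tray between -0.07 and 0.07 m and y of fine_thin in the frame of divided_tray between -0.025 and 0.025 m and z of fine_thin in the frame of divided_tray between -0.002 and 0.008 m and angle between each of fine_thin, fine_thick, coarse_1, coarse_2's own z axis and vertical below 0.12 rad and linear speed of each of fine_thin, fine_thick, coarse_1, coarse_2 below 0.03 m/s and x of fine_thick in the frame of divided_tray between -0.07 and 0.07 m and y of fine_thick in the frame of divided_tray between -0.025 and 0.025 m and z of fine_thick in the frame of divided_tray between -0.002 and 0.008 m and x of coarse_1 in the frame of plain_tray between -0.07 and 0.07 m and y of coarse_1 in the frame of plain_tray between -0.025 and 0.025 m and z of coarse_1 in the frame of plain_tray between -0.002 and 0.008 m and x of coarse_2 in the frame of plain_tray between -0.07 and 0.07 m and y of coarse_2 in the frame of plain_tray between -0.025 and 0.025 m and z of coarse_2 in the frame of plain_tray between -0.002 and 0.008 m and value of joint shutter between -0.004 and 0.004 m); the robot touches nothing.
It fails at once if bystander coverslip_box knocked over or moved more than 8 cm (distance of coverslip_box from where it was at the start of the episode above 0.08 m or angle between coverslip_box's own z axis and vertical above 0.7 rad).
It fails at once if bystander slide_box knocked over or moved more than 8 cm (distance of slide_box from where it was at the start of the episode above 0.08 m or angle between slide_box's own z axis and vertical above 0.7 rad).
It fails at once if bystander dropper_a knocked over or moved more than 8 cm (distance of dropper_a from where it was at the start of the episode above 0.08 m or angle between dropper_a's own z axis and vertical above 0.7 rad).
It fails at once if bystander petri_0 knocked over or moved more than 8 cm (distance of petri_0 from where it was at the start of the episode above 0.08 m or angle between petri_0's own z axis and vertical above 0.7 rad).
Of coarse_1, coarse_2 only 1 to 2 are there at a start; the rules pass over those that are not, and their reading is None.
At some moment in a run one of fine_thin, fine_thick, coarse_1, coarse_2 may be knocked a few centimetres aside while the robot is not near it.
Once in a run the grip may slacken for a moment while it holds something.
It also fails if it takes over 192 s, if anything falls off the work surface, if the arm or the gripper's body presses on something with over 40 N, if the wrist force passes 120 N, or if a joint passes its speed limit or range.

## Robot

A 6-joint arm with a two-finger parallel gripper is mounted at the origin on a cart in front of the work surface, level with it; the furniture and walls round the work are solid. World frame = base frame: x ahead of the robot, y to its left, z up, the work surface at z = 0. Lengths are in m, angles in degrees, forces in N, time in s.
With the tool pointing down it reaches from about 0.375 to 0.9 m from the base axis. Payload 3.1 kg.
Tool frame: the origin (TCP) lies at the very end of the fingers, on their centre line; the grasp point (between the pads) lies 19 mm behind it; z points along the fingers, y is the line along which they close (so a half turn about z gives the same grasp; the last joint's range is limited). The gripper opens to 87 mm and grips with 3 to 60 N. Pads are 19 mm wide; open, the fingers measure 117 mm over their backs; the gripper's body (75 mm by 190 mm) begins 51 mm behind the grasp point.
Start: joints at [-81.159, 30.224, 82.088, -0, 67.689, -10.227], TCP at [0.204, -0.591, 0.223] pointing down, gripper open.
Joint ranges: [-176.69, 176.69], [-43.24, 126.21], [12.49, 139.97], [-82, 262], [0, 151.66], [-163.58, 163.58]. Speed limits (degrees/s): [159.86, 159.86, 180, 180, 180, 180].

## Interface

Orientations are given as a 3x3 rotation matrix whose columns are the frame's x, y, z axes.
In Python, from rig import bot gives the robot as it stands.
- The arm moves only by the tool move_arm, never from a script. Its argument "increments" is a list of rows, each an object with "xyz": the shift along the tool's x, y, z in mm, a list of three; "roll": the turn about the tool's z in rad; "grip": the opening in per cent of the stroke, from 0 (shut) to 100 (fully open). A call has 1 to 5 rows; each row shifts and turns the commanded pose from where the row before left it, along the tool's axes as they then stand; what a row does not reach is not made up. A row lasts 1/12 s, in which the tool goes at most 41.7 mm and 7.16 degrees, less where a joint would pass 70% of its speed; a pose out of reach is approached as far as the arm can. A call is refused whole if a number of a shift passes 41.7 or a number of a turn 0.125, either way. A call with a gripper value outside its range is refused whole. The fingers move at their own pace and stop on an object; the grip force is fixed at half the most. Time passes only in rows, so rows that do not move let the fingers close. It gives the time, the measured TCP pose, the force, the opening and the grip force at its end, in the units of the state.
- bot.read_state(): the state, without advancing time (a new reading comes with each control period).
- bot.capture(name): name is "scene" or "top" or "wrist"; returns (picture, depth): 384x512x3 uint8, red, green, blue; 384x512 float32, m along the optical axis (not along the pixel's ray), 0 where there is no reading.
- bot.camera_model(name): a dict with "intrinsics" (3x3 intrinsics, pixels), "rvec" (rotation vector, rad) and "tvec" (3), from world to camera coordinates, as OpenCV has them; the wrist camera has in their place "tool_from_camera" (4x4, takes a point from camera to tool coordinates, whose origin is the TCP and whose axes are the flange's). Camera axes: x right, y down, z forward; pixel columns grow to the right and rows downward; lengths in m; the calibration is good to about 2 mm. A picture is of the moment at which its call begins: read the wrist's pose just before it. camera_model takes no time and is no camera call.
- bot.hand_in(): hands the job in; it is judged then, once.
Trained networks look in the newest picture that a camera, given by its name, has taken for a name from the list of things; names that differ only in an ending like _2 or _b are one class to them, and where a whole thing is asked for, a point or a joint stands for the part that bears it (a point fixed in the world has none). Each returns a list of dicts, best first, with "conf" (0 to 1); they miss things now and then, are a little off and sometimes report something else, mostly with a low value. They report only what shows in the picture. A call takes as long as a camera call. They do not tell look-alikes from the thing itself.
- bot.spot_in(label, camera): "at" ([x, y, z] in m, in the coordinates of the camera as it stood for that picture, good to about 4 mm: the middle of the surface that is visible of it).
- bot.trace(label, camera): "mask" (384x512 bool, what is visible of it).
The state is a dict: "time_s": time; "joint_positions": joint angles; "qvel": joint speeds; "tau": joint torques, N m; "position": TCP position; "tcp_rot": TCP orientation; "force": force on the tool from outside, world axes, zero at the start; "moment": the same for the moment, N m; "opening": opening from 0.0 (shut) to 1.0 (fully open); "grasp_force": force on a finger pad.
Only numpy, scipy, OpenCV 4.12 (cv2) and the standard library are available. Lean on these libraries where they do the work, as an engineer would, in place of code of your own. Each camera call takes 0.05 s, during which the arm holds its last target. There are 200 camera calls.

## Working session

There is one attempt and no reset: what is moved stays moved. The work goes in short steps, Python scripts to look and compute and a tool call to move; the robot and the scene stay as the last step left them, time stands still between calls to the robot, and variables do not carry over. Pictures are saved under pics/ and viewed, at most 14 in all, crops included, and the job is handed in when it is done.

Besides the shell and the picture viewer there is one more tool, called after "Emit:" as name([rows], argument=value, ...), one row to a line, values as JSON. move_arm: Moves the arm, as the interface text tells. Its arguments: {"type":"object","properties":{"increments":{"type":"array"}},"required":["increments"]}

```bash
ls; mkdir -p pics; cat > h.py <<'E'
import numpy as np, cv2
from rig import bot
def cam(n):
    m=bot.camera_model(n); K=np.array(m["intrinsics"],float)
    if "rvec" in m:
        R=cv2.Rodrigues(np.array(m["rvec"],float))[0]; t=np.array(m["tvec"],float).ravel()
        T=np.eye(4); T[:3,:3]=R.T; T[:3,3]=-R.T@t
    else:
        s=bot.read_state(); W=np.eye(4); W[:3,:3]=np.array(s["tcp_rot"]); W[:3,3]=s["position"]
        T=W@np.array(m["tool_from_camera"])
    return K,T
def cloud(K,T,d):
    v,u=np.mgrid[:d.shape[0],:d.shape[1]]
    P=np.stack([(u-K[0,2])/K[0,0]*d,(v-K[1,2])/K[1,1]*d,d],-1)
    P=P@T[:3,:3].T+T[:3,3]; P[d<=0]=np.nan
    return P
def proj(K,T,p):
    q=(np.atleast_2d(p)-T[:3,3])@T[:3,:3]
    q=q@K.T; return q[:,:2]/q[:,2:]
def save(n,im): cv2.imwrite("pics/"+n+".png",cv2.cvtColor(im,cv2.COLOR_RGB2BGR))
E
python3 - <<'E'
from h import *
ims=[]
for n in("top","scene"):
    K,T=cam(n); im,d=bot.capture(n); ims.append(im); np.savez(n+".npz",im=im,d=d,K=K,T=T)
    print(n,T.round(3).tolist(),K.round(1).tolist())
    for l in "fine_thin fine_thick coarse_1 tester divided_tray plain_tray coverslip_box slide_box dropper_a petri_0 shutter_fin master_gear".split():
        r=bot.spot_in(l,n)
        print(l,[(round(x["conf"],2),(T[:3,:3]@np.array(x["at"])+T[:3,3]).round(3).tolist(),proj(K,T,T[:3,:3]@np.array(x["at"])+T[:3,3])[0].round().tolist()) for x in r])
save("top",cv2.resize(ims[0],(800,600))); save("scene",cv2.resize(ims[1],(800,600)))
s=bot.read_state();print(s)
E
```

```text
pics
top [[-0.019, -0.988, 0.155, 0.262], [-1.0, 0.018, -0.01, 0.124], [0.007, -0.155, -0.988, 1.48], [0.0, 0.0, 0.0, 1.0]] [[445.9, 0.0, 259.4], [0.0, 445.9, 185.4], [0.0, 0.0, 1.0]]
fine_thin [(0.61, [0.431, 0.095, 0.013], [264.0, 204.0])]
fine_thick [(0.87, [0.434, 0.216, 0.028], [227.0, 203.0])]
coarse_1 [(0.62, [0.565, 0.217, 0.018], [227.0, 164.0])]
tester [(0.8, [0.584, -0.16, 0.019], [339.0, 157.0])]
divided_tray [(0.62, [0.434, -0.376, 0.001], [405.0, 201.0])]
plain_tray [(0.83, [0.455, 0.412, 0.004], [169.0, 199.0])]
coverslip_box [(0.5, [0.493, 0.155, 0.028], [245.0, 185.0]), (0.46, [0.584, -0.162, 0.014], [340.0, 157.0]), (0.32, [0.432, 0.213, 0.029], [228.0, 204.0])]
slide_box [(0.5, [0.425, -0.216, 0.026], [359.0, 203.0])]
dropper_a [(0.42, [0.573, -0.255, 0.043], [369.0, 158.0])]
petri_0 [(0.75, [0.392, -0.135, 0.006], [334.0, 214.0]), (0.25, [0.586, -0.161, 0.017], [339.0, 156.0])]
shutter_fin [(0.86, [0.568, -0.251, 0.035], [367.0, 160.0])]
master_gear [(0.62, [0.584, -0.084, 0.032], [317.0, 156.0])]
scene [[0.831, -0.331, 0.447, -0.171], [-0.556, -0.485, 0.675, -0.9
[... 881 characters left out ...]
307215e-04,
        6.76906398e+01, -1.02282013e+01]), 'qvel': array([-0.06534065, -0.00704828, -0.04339397,  0.12041079,  0.01673134,
        0.1368262 ]), 'tau': array([-1.58758059e-03, -4.40013671e+01, -1.76983470e+01,  6.31035981e-02,
        5.02816751e-02, -1.38329267e-05]), 'position': array([ 0.20419112, -0.59063926,  0.22251854]), 'tcp_rot': array([[ 9.45130182e-01,  3.26693952e-01, -1.92936679e-05],
       [ 3.26693952e-01, -9.45130176e-01,  1.04691679e-04],
       [ 1.59671106e-05, -1.05250390e-04, -9.99999994e-01]]), 'force': array([-0.72297361,  0.1878458 ,  0.32686583]), 'moment': array([-0.00864776,  0.00806672, -0.01216628]), 'grasp_force': 0.0, 'opening': 0.9985194734450686}
```

View pics/top.png

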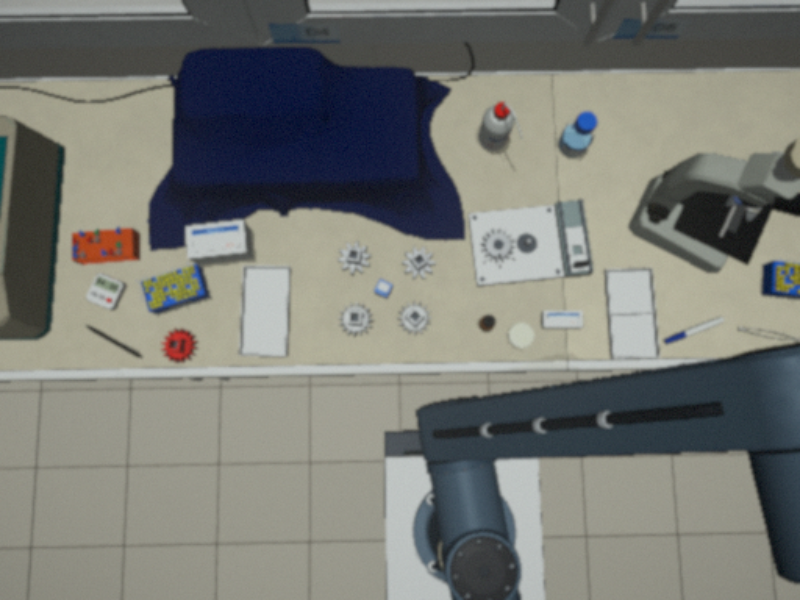

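View pics/scene.png

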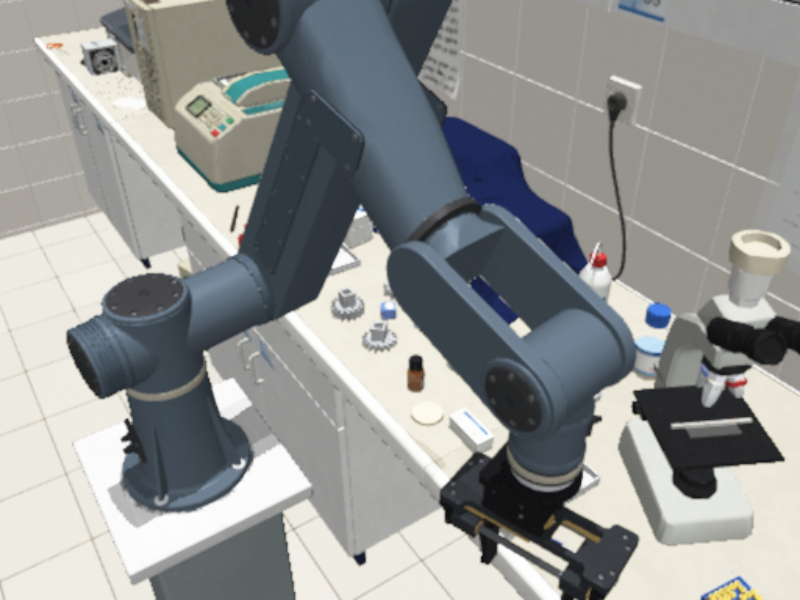

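```bash
python3 - <<'E'
from h import *
print(np.array(bot.camera_model("wrist")["tool_from_camera"]).round(3).tolist(), bot.camera_model("wrist")["intrinsics"])
Z=np.load("top.npz"); K,T,im,d=Z["K"],Z["T"],Z["im"],Z["d"]; P=cloud(K,T,d)
for l in("tester","divided_tray","plain_tray"):
    m=bot.trace(l,"top")[0]["mask"]; q=P[m&np.isfinite(P[...,2])]
    (c,s,a)=cv2.minAreaRect(q[:,:2].astype(np.float32)*1000); print(l,np.round(c),np.round(s),round(a,1),m.sum())
m=(P[...,2]>0.045)&(P[...,0]>.48)&(P[...,0]<.72)&(P[...,1]<-.15)&(P[...,1]>-.36)
q=P[m];print("fin",len(q),np.median(q,0), q.min(0),q.max(0))
c=np.vstack([im[110:240,130:430]]); save("crop1",cv2.resize(c,(800,347),interpolation=cv2.INTER_CUBIC))
E
```

```text
[[0.0, -0.97, -0.245, 0.067], [1.0, 0.0, 0.001, -0.0], [-0.001, -0.245, 0.97, -0.163], [0.0, 0.0, 0.0, 1.0]] [[279.29523312   0.         252.28974783]
 [  0.         279.29523312 190.1366515 ]
 [  0.           0.           1.        ]]
tester [ 594. -164.] [172. 264.] 4.8 3659
divided_tray [ 437. -374.] [112. 197.] 90.0 1830
plain_tray [457. 411.] [111. 199.] 88.8 1895
fin 2532 [ 0.71210039 -0.24816862  0.69480435] [ 0.52211147 -0.35983606  0.04509373] [ 0.71999861 -0.1500658   0.80183209]
```

View pics/crop1.png

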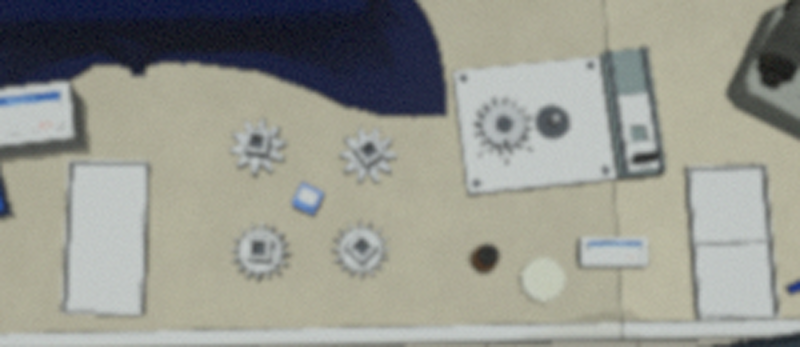

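```bash
cat >> h.py <<'E'
def yaw(s=None):
    s=s or bot.read_state(); R=np.array(s["tcp_rot"]); return np.degrees(np.arctan2(R[1,0],R[0,0]))
def plan(*wps, vmax=40., start=None):
    "wps: (x,y,z,psi deg); prints rows in tool axes (mm, rad)"
    s=bot.read_state(); p=np.array(s["position"])*1000; a=np.radians(yaw(s))
    if start is not None: p=np.array(start[:3])*1000.; a=np.radians(start[3])
    for w in wps:
        q=np.array(w[:3])*1000; b=np.radians(w[3]); db=(b-a+np.pi)%(2*np.pi)-np.pi
        n=int(max(np.ceil(np.linalg.norm(q-p)/vmax),np.ceil(abs(db)/.12),1)); rows=[]; a0=a;p0=p.copy()
        for i in range(1,n+1):
            t=p0+(q-p0)*i/n-p; R=np.array([[np.cos(a),np.sin(a),0],[np.sin(a),-np.cos(a),0],[0,0,-1]])
            l=np.round(R.T@t,0 if n>2 else 1); r=round(-(a0+db*i/n-a),3); p=p+R@l; a-=r
            rows.append((l.tolist(),r))
        print(w,n)
        for k in range(0,n,5): print("   ",rows[k:k+5])
E
python3 - <<'E'
from h import *
plan((.32,-.40,.25,50),(.55,-.15,.25,95))
E
```

```text
(0.32, -0.4, 0.25, 50) 6
    [([29.0, -24.0, -5.0], np.float64(-0.09)), ([30.0, -21.0, -4.0], np.float64(-0.09)), ([33.0, -18.0, -5.0], np.float64(-0.09)), ([34.0, -15.0, -4.0], np.float64(-0.09)), ([35.0, -12.0, -5.0], np.float64(-0.09))]
    [([36.0, -9.0, -4.0], np.float64(-0.09))]
(0.55, -0.15, 0.25, 95) 9
    [([38.0, 2.0, -0.0], np.float64(-0.087)), ([37.0, 5.0, -0.0], np.float64(-0.087)), ([37.0, 8.0, -0.0], np.float64(-0.088)), ([36.0, 11.0, -0.0], np.float64(-0.087)), ([35.0, 15.0, -0.0], np.float64(-0.087))]
    [([33.0, 17.0, -0.0], np.float64(-0.087)), ([32.0, 20.0, -0.0], np.float64(-0.088)), ([30.0, 23.0, -0.0], np.float64(-0.087)), ([28.0, 26.0, -0.0], np.float64(-0.087))]
```

Emit:
move_arm([
  {"xyz": [29, -24, -5], "roll": -0.09, "grip": 100},
  {"xyz": [30, -21, -4], "roll": -0.09, "grip": 100},
  {"xyz": [33, -18, -5], "roll": -0.09, "grip": 100},
  {"xyz": [34, -15, -4], "roll": -0.09, "grip": 100},
  {"xyz": [35, -12, -5], "roll": -0.09, "grip": 100},
])

```text
time_s: 1.87
position: [0.3018, -0.4304, 0.2457]
tcp_rot: [[0.706, 0.708, 0.0], [0.708, -0.706, 0.0], [0.0, -0.0, -1.0]]
force: [0.5, -1.1, 0.7]
opening: 0.999
grasp_force: 0.0
```

Emit:
move_arm([
  {"xyz": [36, -9, -4], "roll": -0.09, "grip": 100},
  {"xyz": [38, 2, 0], "roll": -0.087, "grip": 100},
  {"xyz": [37, 5, 0], "roll": -0.087, "grip": 100},
  {"xyz": [37, 8, 0], "roll": -0.088, "grip": 100},
  {"xyz": [36, 11, 0], "roll": -0.087, "grip": 100},
])

```text
time_s: 2.28
position: [0.4233, -0.2875, 0.2499]
tcp_rot: [[0.338, 0.941, 0.001], [0.941, -0.338, -0.001], [-0.0, 0.001, -1.0]]
force: [-0.1, -0.2, 0.6]
opening: 0.997
grasp_force: 0.0
```

Emit:
move_arm([
  {"xyz": [35, 15, 0], "roll": -0.087, "grip": 100},
  {"xyz": [33, 17, 0], "roll": -0.087, "grip": 100},
  {"xyz": [32, 20, 0], "roll": -0.088, "grip": 100},
  {"xyz": [30, 23, 0], "roll": -0.087, "grip": 100},
  {"xyz": [28, 26, 0], "roll": -0.087, "grip": 100},
])

```text
time_s: 2.7
position: [0.5511, -0.1482, 0.2498]
tcp_rot: [[-0.091, 0.996, 0.0], [0.996, 0.091, -0.0], [-0.0, 0.0, -1.0]]
force: [-0.7, -0.2, 0.4]
opening: 0.999
grasp_force: 0.0
```

Emit:
move_arm([
  {"xyz": [0, 0, 0], "roll": 0, "grip": 60},
  {"xyz": [0, 0, 0], "roll": 0, "grip": 60},
  {"xyz": [0, 0, 0], "roll": 0, "grip": 60},
])

```text
time_s: 2.95
position: [0.5497, -0.1497, 0.2494]
tcp_rot: [[-0.087, 0.996, -0.001], [0.996, 0.087, -0.0], [-0.0, -0.001, -1.0]]
force: [-0.6, -0.2, 1.5]
opening: 0.851
grasp_force: 0.0
```

```bash
python3 - <<'E'
from h import *
s=bot.read_state(); print(s["time_s"],s["position"],yaw(s),s["force"])
K,T=cam("wrist"); im,d=bot.capture("wrist"); np.savez("w1.npz",im=im,d=d,K=K,T=T); P=cloud(K,T,d)
for l in("tester","shutter_fin","master_gear","divided_tray","slide_box","dropper_a"):
    r=bot.spot_in(l,"wrist")
    print(l,[(round(x["conf"],2),(T[:3,:3]@np.array(x["at"])+T[:3,3]).round(3).tolist()) for x in r])
m=(P[...,2]>0.055)&(P[...,2]<.075)&(P[...,1]<-.2)&(P[...,0]>.45)&(P[...,0]<.68)
q=P[m];print("fin",len(q),np.median(q,0),cv2.minAreaRect(q[:,:2].astype(np.float32)*1000))
save("w1",cv2.resize(im,(800,600),interpolation=cv2.INTER_CUBIC))
E
```

```text
2.95 [ 0.54972438 -0.14972176  0.24935982] 94.99867278054603 [-0.55572586 -0.15810358  1.45759035]
tester [(0.97, [0.591, -0.133, 0.016])]
shutter_fin [(0.46, [0.571, -0.239, 0.045])]
master_gear [(0.83, [0.592, -0.09, 0.029])]
divided_tray [(0.67, [0.481, -0.345, 0.006])]
slide_box [(0.61, [0.429, -0.206, 0.031])]
dropper_a [(0.8, [0.429, -0.061, 0.059]), (0.3, [0.592, -0.129, 0.017])]
fin 0 [nan nan nan] ((0.0, 0.0), (0.0, 0.0), 0.0)
  return _methods._mean(a, axis=axis, dtype=dtype,
  ret = um.true_divide(
```

View pics/w1.png

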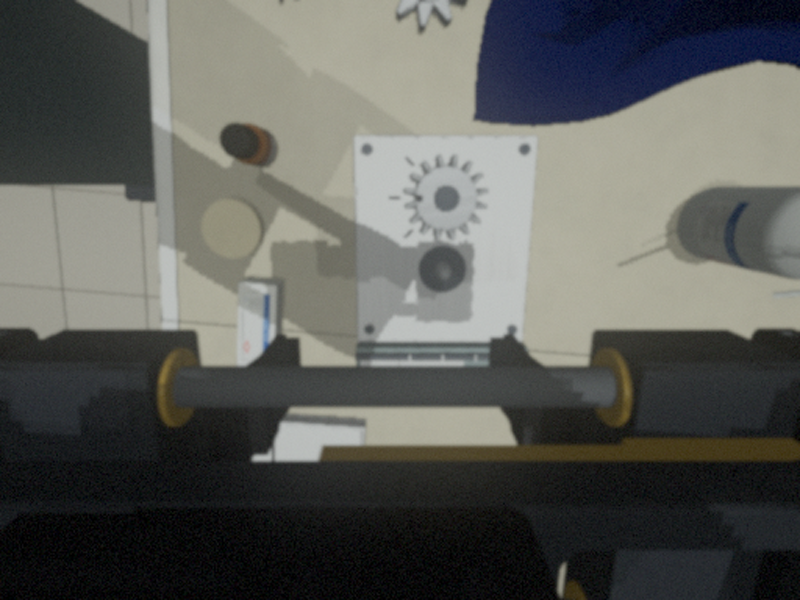

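```bash
python3 - <<'E'
from h import *
Z=np.load("w1.npz"); K,T,im,d=Z["K"],Z["T"],Z["im"],Z["d"]; P=cloud(K,T,d)
np.set_printoptions(precision=1,suppress=True,linewidth=200)
def ray(u,v,z):
    r=T[:3,:3]@np.linalg.inv(K)@[u,v,1]; return T[:3,3]+r*(z-T[2,3])/r[2]
# plate top points
m=(abs(P[...,2]-.015)<.004)&(P[...,0]>.48)&(P[...,0]<.70)&(P[...,1]>-.26)&(P[...,1]<0.02)
m=cv2.morphologyEx(m.astype(np.uint8),cv2.MORPH_OPEN,np.ones((3,3)))
q=P[m>0]; (c,s,a)=cv2.minAreaRect(q[:,:2].astype(np.float32)*1000); print("plate",c,s,a,np.median(q[:,2])*1000)
# heights per zone
sub=P[90:215:4,262:306:3]
print((P[100:215:4,270:300:3,2]*1000).round())
g=cv2.cvtColor(im,cv2.COLOR_RGB2GRAY)
c=im[75:225,215:355]; save("crop2",cv2.resize(c,(747,800)[0:1]+(600,) if 0 else (560,600),interpolation=cv2.INTER_CUBIC))
E
```

```text
plate (592.2801513671875, -129.96078491210938) (160.05276489257812, 186.70266723632812) 5.05184268951416 15.690737994470489
[[16. 17. 17. 23. 31. 15. 15. 32. 17. 15.]
 [30. 16. 17. 21. 33. 16. 27. 33. 16. 17.]
 [15. 31. 33. 31. 31. 32. 33. 34. 33. 33.]
 [16. 32. 33. 32. 34. 33. 32. 33. 33. 33.]
 [33. 33. 33. nan 33. 33. 33. 34. 31. 33.]
 [33. 31. 33. 32. nan 38. 38. 33. 32. 33.]
 [31. 32. 33. 38. 38. 38. 38. 38. 32. 32.]
 [35. 32. 32. 38. 38. 38. 38. 36. 32. 33.]
 [33. 32. 33. 35. 38. 38. 37. 37. 33. 33.]
 [31. 34. 33. 32. 33. 33. 34. 33. 33. 33.]
 [34. 34. 32. 33. 33. 34. 32. 33. 32. 34.]
 [15. 32. 34. 35. 33. 33. 33. 33. 34. 33.]
 [32. 32. 16. 33. 32. 16. 32. 15. 17. 33.]
 [15. 15. 17. 32. 15. 15. 31. 15. 14. 16.]
 [16. 16. 15. 14. 14. 16. 16. 15. 16. 15.]
 [16. 16. 15. 16. 16. 15. 16. 15. 15. 16.]
 [16. 16. 16. 16. 17. 16. 16. 17. 17. 16.]
 [16. 15. 17. 17. 18. 18. 16. 16. 17. 16.]
 [15. 17. 15. 25. 38. nan 35. 16. 18. 16.]
 [16. 16. 16. 16. 40. 42. 39. 16. 16. 16.]
 [16. 16. 16. 17. 15. 17. 16. 16. 15. 16.]
 [15. 16. 15. 16. 15. 17. 16. 18. 15. 17.]
 [15. 15. 15. 16. 16. 15. 14. 14. 17. 15.]
 [15. 16. 16. 16. 14. 17. 15. 17. 15. 17.]
 [17. 16. 15. 16. 15. 15. 15. 15. 16. 14.]
 [16. 16. 15. 17. 16. 15. 16. 16. 16. 14.]
 [16. 15. 15. 17. 15. 17. 16. 15. 15. 15.]
 [16. 16. 16. 16. 16. 16. 16. 16. 16. 16.]
 [15. 14. 15. 16. 17. 16. 16. 16. 15. 16.]]
```

View pics/crop2.png

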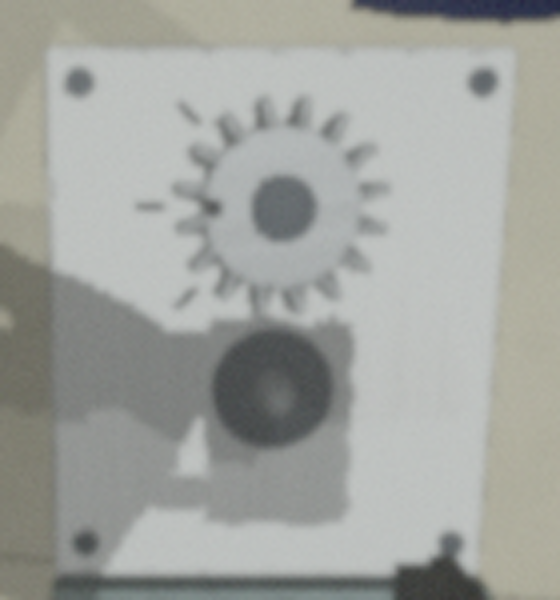

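```bash
python3 - <<'E'
from h import *
np.set_printoptions(precision=1,suppress=True)
Z=np.load("w1.npz"); K,T=Z["K"],Z["T"]
def ray(u,v,z):
    u=215+(u+.5)/4-.5; v=75+(v+.5)/4-.5
    r=T[:3,:3]@np.linalg.inv(K)@[u,v,1]; return (T[:3,3]+r*(z-T[2,3])/r[2])[:2]*1000
h=[ray(*p,.0155) for p in((79,82),(483,82),(85,542),(451,542))]
disc=ray(272,388,.0155); boss=ray(284,208,.0375)
print("holes",*h); print("disc",disc,"boss",boss,np.linalg.norm(disc-boss))
v=boss-disc; print("yaw pb",np.degrees(np.arctan2(-v[0],v[1])))
for a,b in((0,2),(1,3)): v=h[a]-h[b]; print(np.linalg.norm(v),np.degrees(np.arctan2(-v[0],v[1])))
v=h[1]-h[0]; print(np.linalg.norm(v),np.degrees(np.arctan2(v[1],v[0])))
a=np.radians(5.05); R=np.array([[np.cos(a),-np.sin(a)],[np.sin(a),np.cos(a)]])
o=np.array([592.3,-130])-R@[0,31.65]; print("origin",o,"post",o+R@[0,8],"master",o+R@[0,72],"fin line",o+R@[0,-92])
Z=np.load("top.npz"); im=Z["im"]; K,T=Z["K"],Z["T"]; P=cloud(K,T,Z["d"])
def ray2(u,v,z):
    r=T[:3,:3]@np.linalg.inv(K)@[u,v,1]; return (T[:3,3]+r*(z-T[2,3])/r[2])*1000
print("fin top",ray2(371.9,168.9,.064), (P[164:174,366:379,2]*1000).round(0))
E
```

```text
holes [517.2 -53.5] [652.8 -41.6] [ 531.1 -215.9] [ 667.1 -204. ]
disc [ 593.9 -151.9] boss [588.2 -88.3] 63.79043092054774
yaw pb 5.096199504334191
162.9509104163874 4.891774739270047
162.94262468936805 5.012337686524905
136.17337703708753 5.009600041595879
origin [ 595.1 -161.5] post [ 594.4 -153.6] master [588.7 -89.8] fin line [ 603.2 -253.2]
fin top [ 532.1 -255.5   64. ] [[41. 40. 42. 37. 42. 44. 44. 39. 34. 39. 43. 44. 40.]
 [43. 40. 37. 38. 38. 35. 42. 40. 44. 34. 36. 41. 41.]
 [40. 37. 38. 36. 39. 37. 40. 35. 42. 38. 39. 44. 39.]
 [42. 41. 40. 66. 67. 66. 66. 61. 64. 66. 69. 39. 31.]
 [37. 50. 69. 66. 66. 66. 64. 66. 66. nan 62. 60. 37.]
 [39. 52. 64. 64. 65. 63. 68. 68. 62. 61. 64. 38. 43.]
 [41. 47. 58. 62. 57. 51. 51. 53. 52. 49. 30. 38. 43.]
 [41. 42. 41. 43. 38. 41. 36. 42. 44. 41. 34. 36. 34.]
 [41. 37. 41. 44. 36. 42. 43. 41. 42. 42. 40. 39. 39.]
 [38. 38. 45. 46. 36. 39. 33. 37. 33. 33. 27. 38. 36.]]
```

```bash
python3 - <<'E'
from h import *
plan((.535,-.258,.12,95),(.535,-.258,.046,95),vmax=38)
E
```

```text
(0.535, -0.258, 0.12, 95) 5
    [([-21.0, -5.0, 26.0], np.float64(-0.0)), ([-21.0, -4.0, 26.0], np.float64(-0.001)), ([-21.0, -5.0, 26.0], np.float64(-0.0)), ([-22.0, -5.0, 26.0], np.float64(-0.001)), ([-21.0, -5.0, 26.0], np.float64(-0.0))]
(0.535, -0.258, 0.046, 95) 2
    [([0.2, 0.1, 36.8], np.float64(-0.0)), ([0.1, 0.1, 36.8], np.float64(-0.0))]
```

Emit:
move_arm([
  {"xyz": [-21, -5, 26], "roll": 0, "grip": 60},
  {"xyz": [-21, -4, 26], "roll": 0, "grip": 60},
  {"xyz": [-21, -5, 26], "roll": 0, "grip": 60},
  {"xyz": [-22, -5, 26], "roll": 0, "grip": 60},
  {"xyz": [-21, -5, 26], "roll": 0, "grip": 60},
])

```text
time_s: 3.72
position: [0.5351, -0.259, 0.1187]
tcp_rot: [[-0.086, 0.996, 0.001], [0.996, 0.086, -0.001], [-0.001, 0.001, -1.0]]
force: [-0.3, 0.1, -0.2]
opening: 0.599
grasp_force: 0.0
```

Emit:
move_arm([
  {"xyz": [0, 0, 25], "roll": 0, "grip": 60},
  {"xyz": [0, 0, 25], "roll": 0, "grip": 60},
  {"xyz": [0, 0, 24], "roll": 0, "grip": 60},
  {"xyz": [0, 0, 0], "roll": 0, "grip": 60},
])

```text
time_s: 4.05
position: [0.5321, -0.2563, 0.0411]
tcp_rot: [[-0.085, 0.996, -0.007], [0.996, 0.085, 0.005], [0.006, -0.007, -1.0]]
force: [-1.0, -0.0, -1.5]
opening: 0.6
grasp_force: 0.0
```

Emit:
move_arm([
  {"xyz": [0, 0, 0], "roll": 0, "grip": 0},
  {"xyz": [0, 0, 0], "roll": 0, "grip": 0},
  {"xyz": [0, 0, 0], "roll": 0, "grip": 0},
  {"xyz": [0, 0, 0], "roll": 0, "grip": 0},
  {"xyz": [0, 0, 0], "roll": 0, "grip": 0},
])

```text
time_s: 4.47
position: [0.5363, -0.2579, 0.0471]
tcp_rot: [[-0.087, 0.996, 0.002], [0.996, 0.087, -0.002], [-0.002, 0.002, -1.0]]
force: [0.8, 0.1, 0.0]
opening: 0.309
grasp_force: 0.0
```

Emit:
move_arm([
  {"xyz": [0, 0, 0], "roll": 0, "grip": 0},
  {"xyz": [0, 0, 0], "roll": 0, "grip": 0},
])

```text
time_s: 4.63
position: [0.5361, -0.2576, 0.0463]
tcp_rot: [[-0.087, 0.996, 0.002], [0.996, 0.087, -0.001], [-0.001, 0.002, -1.0]]
force: [1.8, 1.3, 1.3]
opening: 0.156
grasp_force: 0.8
```

Emit:
move_arm([
  {"xyz": [0, 0, 0], "roll": 0, "grip": 0},
  {"xyz": [0, 0, 0], "roll": 0, "grip": 0},
  {"xyz": [0, 0, 0], "roll": 0, "grip": 0},
])

```text
time_s: 4.88
position: [0.5375, -0.2576, 0.0463]
tcp_rot: [[-0.086, 0.996, 0.004], [0.996, 0.086, -0.001], [-0.001, 0.004, -1.0]]
force: [5.0, 2.5, 0.8]
opening: 0.112
grasp_force: 30.0
```

Emit:
move_arm([
  {"xyz": [0, 8, 0], "roll": 0, "grip": 0},
  {"xyz": [0, 8, 0], "roll": 0, "grip": 0},
  {"xyz": [0, 8, 0], "roll": 0, "grip": 0},
  {"xyz": [0, 6, 0], "roll": 0, "grip": 0},
  {"xyz": [0, 0, 0], "roll": 0, "grip": 0},
])

```text
time_s: 5.3
position: [0.5676, -0.2549, 0.0462]
tcp_rot: [[-0.087, 0.996, 0.003], [0.996, 0.087, -0.001], [-0.001, 0.003, -1.0]]
force: [0.8, 0.1, 5.9]
opening: 0.105
grasp_force: 30.0
```

Emit:
move_arm([
  {"xyz": [0, 0, 0], "roll": 0, "grip": 0},
  {"xyz": [0, 0, 0], "roll": 0, "grip": 0},
  {"xyz": [0, 0, 0], "roll": 0, "grip": 40},
  {"xyz": [0, 0, 0], "roll": 0, "grip": 40},
  {"xyz": [0, 0, 0], "roll": 0, "grip": 40},
])

```text
time_s: 5.72
position: [0.5643, -0.2545, 0.0449]
tcp_rot: [[-0.087, 0.996, -0.002], [0.996, 0.087, 0.001], [0.001, -0.002, -1.0]]
force: [-0.7, 0.6, -0.7]
opening: 0.255
grasp_force: 0.0
```

```bash
python3 - <<'E'
from h import *
plan((.565,-.255,.13,95),(.48,.0,.25,90),vmax=40)
E
```

```text
(0.565, -0.255, 0.13, 95) 3
    [([-0.0, 0.0, -28.0], np.float64(0.0)), ([-0.0, 0.0, -29.0], np.float64(0.0)), ([-1.0, 1.0, -28.0], np.float64(0.0))]
(0.48, 0.0, 0.25, 90) 8
    [([33.0, -8.0, -15.0], np.float64(0.011)), ([32.0, -8.0, -15.0], np.float64(0.011)), ([33.0, -9.0, -15.0], np.float64(0.011)), ([32.0, -9.0, -15.0], np.float64(0.011)), ([33.0, -9.0, -15.0], np.float64(0.011))]
    [([32.0, -9.0, -15.0], np.float64(0.01)), ([32.0, -10.0, -15.0], np.float64(0.011)), ([32.0, -11.0, -15.0], np.float64(0.011))]
```

Emit:
move_arm([
  {"xyz": [0, 0, -28], "roll": 0, "grip": 40},
  {"xyz": [0, 0, -29], "roll": 0, "grip": 40},
  {"xyz": [0, 0, -28], "roll": 0, "grip": 40},
])

```text
time_s: 5.97
position: [0.5638, -0.2543, 0.1301]
tcp_rot: [[-0.087, 0.996, -0.004], [0.996, 0.087, 0.002], [0.002, -0.004, -1.0]]
force: [-0.1, -0.5, 0.3]
opening: 0.383
grasp_force: 0.0
```

Emit:
move_arm([
  {"xyz": [33, -8, -15], "roll": 0.011, "grip": 55},
  {"xyz": [32, -8, -15], "roll": 0.011, "grip": 55},
  {"xyz": [33, -9, -15], "roll": 0.011, "grip": 55},
  {"xyz": [32, -9, -15], "roll": 0.011, "grip": 55},
  {"xyz": [33, -9, -15], "roll": 0.011, "grip": 55},
])

```text
time_s: 6.38
position: [0.5099, -0.0937, 0.2055]
tcp_rot: [[-0.031, 1.0, -0.003], [1.0, 0.031, 0.001], [0.001, -0.003, -1.0]]
force: [0.9, 0.2, 0.8]
opening: 0.544
grasp_force: 0.0
```

Emit:
move_arm([
  {"xyz": [32, -9, -15], "roll": 0.01, "grip": 55},
  {"xyz": [32, -10, -15], "roll": 0.011, "grip": 55},
  {"xyz": [32, -11, -15], "roll": 0.011, "grip": 55},
  {"xyz": [0, 0, 0], "roll": 0, "grip": 55},
  {"xyz": [0, 0, 0], "roll": 0, "grip": 55},
])

```text
time_s: 6.8
position: [0.4788, 0.0016, 0.251]
tcp_rot: [[-0.003, 1.0, 0.0], [1.0, 0.003, -0.001], [-0.001, 0.0, -1.0]]
force: [-0.2, -0.2, -0.4]
opening: 0.55
grasp_force: 0.0
```

```bash
python3 - <<'E'
from h import *
s=bot.read_state(); print(s["time_s"],s["position"],yaw(s),s["force"])
K,T=cam("wrist"); im,d=bot.capture("wrist"); np.savez("w2.npz",im=im,d=d,K=K,T=T); P=cloud(K,T,d)
for l in("fine_thin","fine_thick","coarse_1"):
    print(l,[(round(x["conf"],2),(T[:3,:3]@np.array(x["at"])+T[:3,3]).round(3).tolist()) for x in bot.spot_in(l,"wrist")])
# hub tops by height
lab=(P[...,2]>.036)&(P[...,2]<.06)&(P[...,0]>.36)&(P[...,0]<.68)&(P[...,1]>0.03)
n,L,st,ce=cv2.connectedComponentsWithStats(lab.astype(np.uint8))
for i in range(1,n):
    if st[i,4]>40:
        q=P[L==i]; print("hub",st[i,4],ce[i].round(),np.nanmedian(q,0).round(4),cv2.minAreaRect(q[:,:2].astype(np.float32)*1000))
save("w2",cv2.resize(im,(800,600),interpolation=cv2.INTER_CUBIC))
K,T=cam("top"); im,d=bot.capture("top"); P=cloud(K,T,d); save("top2",im)
m=(P[...,2]>.055)&(P[...,2]<.075)&(P[...,0]>.5)&(P[...,0]<.63)&(P[...,1]<-.22)&(P[...,1]>-.29)
q=P[m];print("fin",len(q),np.median(q,0))
Z=np.load("top.npz");P0=cloud(Z["K"],Z["T"],Z["d"]);P=P0
m=(P[...,2]>.055)&(P[...,2]<.075)&(P[...,0]>.5)&(P[...,0]<.63)&(P[...,1]<-.22)&(P[...,1]>-.29)
q=P[m];print("fin0",len(q),np.median(q,0))
E
```

```text
6.8 [0.47878167 0.0015723  0.25097249] 90.19517372454825 [-0.19030509 -0.22243392 -0.42768541]
fine_thin [(0.97, [0.436, 0.094, 0.015])]
fine_thick [(0.76, [0.439, 0.203, 0.017])]
coarse_1 [(0.92, [0.554, 0.081, 0.016]), (0.83, [0.572, 0.203, 0.017])]
hub 90 [218.   1.] [0.4385 0.2022 0.0416] ((435.93365478515625, 202.32017517089844), (27.66553497314453, 4.467467784881592), 2.8641462326049805)
hub 57 [332.   1.] [0.5733 0.2036 0.0391] ((569.6553344726562, 204.15858459472656), (1.5217113494873047, 22.172042846679688), 80.85335540771484)
hub 273 [411.  83.] [0.6777 0.1146 0.0408] ((675.9208374023438, 112.8811264038086), (8.096851348876953, 41.73116683959961), 0.40130332112312317)
hub 349 [220. 101.] [0.4372 0.091  0.0424] ((437.463134765625, 91.72028350830078), (27.800647735595703, 27.996063232421875), 45.680015563964844)
hub 396 [313. 110.] [0.5564 0.0803 0.0465] ((556.4793090820312, 80.66035461425781), (28.130151748657227, 27.9986572265625), 34.1834716796875)
fin 33 [ 0.56444556 -0.25314093  0.06340141]
fin0 29 [ 0.53457659 -0.25478082  0.06516469]
```

View pics/w2.png

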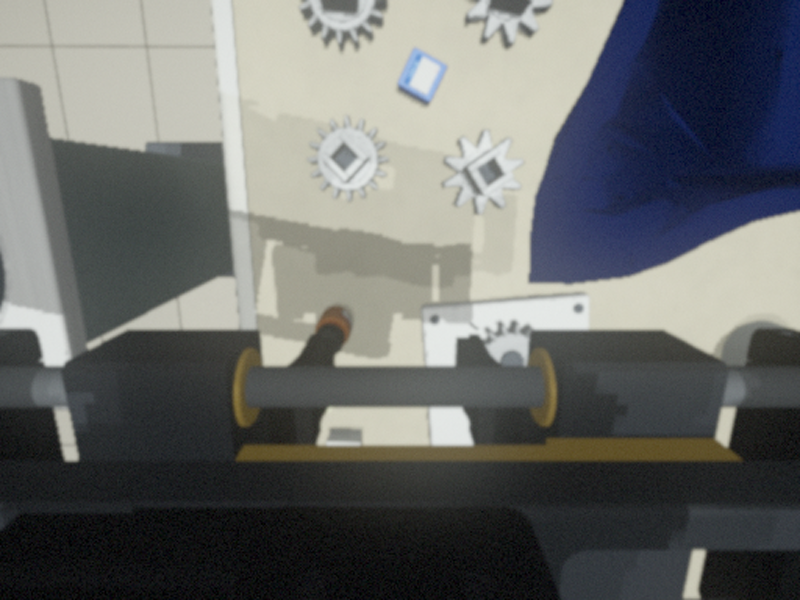

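```bash
python3 - <<'E'
from h import *
plan((.4374,.0917,.09,45.7),(.4374,.0917,.02,45.7),vmax=40)
E
```

```text
(0.4374, 0.0917, 0.09, 45.7) 7
    [([13.0, -6.0, 23.0], np.float64(0.11)), ([13.0, -8.0, 23.0], np.float64(0.11)), ([11.0, -8.0, 22.0], np.float64(0.111)), ([11.0, -10.0, 23.0], np.float64(0.11)), ([9.0, -12.0, 23.0], np.float64(0.11))]
    [([8.0, -12.0, 23.0], np.float64(0.11)), ([7.0, -13.0, 23.0], np.float64(0.11))]
(0.4374, 0.0917, 0.02, 45.7) 2
    [([-0.1, 0.2, 34.8], np.float64(0.0)), ([-0.0, 0.3, 34.9], np.float64(0.0))]
```

Emit:
move_arm([
  {"xyz": [13, -6, 23], "roll": 0.11, "grip": 55},
  {"xyz": [13, -8, 23], "roll": 0.11, "grip": 55},
  {"xyz": [11, -8, 22], "roll": 0.111, "grip": 55},
  {"xyz": [11, -10, 23], "roll": 0.11, "grip": 55},
  {"xyz": [9, -12, 23], "roll": 0.11, "grip": 55},
])

```text
time_s: 7.47
position: [0.4493, 0.066, 0.1351]
tcp_rot: [[0.53, 0.848, 0.0], [0.848, -0.53, -0.0], [0.0, 0.0, -1.0]]
force: [0.5, -0.2, -0.4]
opening: 0.553
grasp_force: 0.0
```

Emit:
move_arm([
  {"xyz": [8, -12, 23], "roll": 0.11, "grip": 55},
  {"xyz": [7, -13, 23], "roll": 0.11, "grip": 55},
  {"xyz": [0, 0, 0], "roll": 0, "grip": 55},
  {"xyz": [0, 0, 0], "roll": 0, "grip": 55},
])

```text
time_s: 7.8
position: [0.4361, 0.0928, 0.0893]
tcp_rot: [[0.695, 0.719, -0.004], [0.719, -0.695, -0.0], [-0.003, -0.003, -1.0]]
force: [0.5, -0.0, 0.3]
opening: 0.552
grasp_force: 0.0
```

```bash
python3 - <<'E'
from h import *
s=bot.read_state(); print(s["position"],yaw(s))
plan((.4374,.0917,.02,45.7),vmax=25)
E
```

```text
[0.43606994 0.09277333 0.08927714] 45.98518385518877
(0.4374, 0.0917, 0.02, 45.7) 3
    [([0.0, 1.0, 23.0], np.float64(0.002)), ([0.0, 0.0, 23.0], np.float64(0.001)), ([0.0, 1.0, 23.0], np.float64(0.002))]
```

Emit:
move_arm([
  {"xyz": [0, 1, 23], "roll": 0, "grip": 55},
  {"xyz": [0, 0, 23], "roll": 0, "grip": 55},
  {"xyz": [0, 0, 23], "roll": 0, "grip": 55},
  {"xyz": [0, 0, 0], "roll": 0, "grip": 55},
  {"xyz": [0, 0, 0], "roll": 0, "grip": 0},
])

```text
time_s: 8.22
position: [0.4386, 0.0915, 0.0217]
tcp_rot: [[0.697, 0.717, -0.0], [0.717, -0.697, -0.0], [-0.0, 0.0, -1.0]]
force: [0.2, -0.2, 0.8]
opening: 0.526
grasp_force: 0.0
```

Emit:
move_arm([
  {"xyz": [0, 0, 0], "roll": 0, "grip": 0},
  {"xyz": [0, 0, 0], "roll": 0, "grip": 0},
  {"xyz": [0, 0, 0], "roll": 0, "grip": 0},
  {"xyz": [0, 0, 0], "roll": 0, "grip": 0},
  {"xyz": [0, 0, 0], "roll": 0, "grip": 0},
])

```text
time_s: 8.63
position: [0.4386, 0.0924, 0.0229]
tcp_rot: [[0.696, 0.718, 0.003], [0.718, -0.696, -0.0], [0.002, 0.002, -1.0]]
force: [-1.2, -1.1, 6.9]
opening: 0.323
grasp_force: 30.0
```

```bash
python3 - <<'E'
from h import *
s=bot.read_state(); print(s["position"],yaw(s),s["grasp_force"],s["opening"],s["force"])
plan((.437,.092,.11,45.7),(.594,-.152,.13,72.5),vmax=35)
E
```

```text
[0.43856529 0.09236633 0.02291551] 45.85474531231292 30.0023203343153 0.3227838844076291 [-1.18618512 -1.10238476  6.93773126]
(0.437, 0.092, 0.11, 45.7) 3
    [([-0.0, -0.0, -29.0], np.float64(0.001)), ([-1.0, -1.0, -29.0], np.float64(0.001)), ([-0.0, 0.0, -29.0], np.float64(0.001))]
(0.594, -0.152, 0.13, 72.5) 9
    [([-7.0, 31.0, -2.0], np.float64(-0.052)), ([-9.0, 31.0, -2.0], np.float64(-0.052)), ([-11.0, 31.0, -3.0], np.float64(-0.052)), ([-12.0, 30.0, -2.0], np.float64(-0.052)), ([-13.0, 29.0, -2.0], np.float64(-0.052))]
    [([-15.0, 29.0, -2.0], np.float64(-0.052)), ([-17.0, 27.0, -3.0], np.float64(-0.052)), ([-18.0, 27.0, -2.0], np.float64(-0.052)), ([-19.0, 26.0, -2.0], np.float64(-0.052))]
```

Emit:
move_arm([
  {"xyz": [0, 0, -29], "roll": 0, "grip": 0},
  {"xyz": [0, 0, -29], "roll": 0, "grip": 0},
  {"xyz": [0, 0, -29], "roll": 0, "grip": 0},
  {"xyz": [0, 0, 0], "roll": 0, "grip": 0},
])

```text
time_s: 8.97
position: [0.4405, 0.0926, 0.113]
tcp_rot: [[0.696, 0.718, 0.01], [0.718, -0.696, -0.0], [0.007, 0.007, -1.0]]
force: [0.9, -0.6, -0.9]
opening: 0.317
grasp_force: 30.0
```

Emit:
move_arm([
  {"xyz": [-8, 30, -2], "roll": -0.052, "grip": 0},
  {"xyz": [-10, 30, -2], "roll": -0.052, "grip": 0},
  {"xyz": [-11, 31, -3], "roll": -0.052, "grip": 0},
  {"xyz": [-12, 30, -2], "roll": -0.052, "grip": 0},
  {"xyz": [-13, 29, -2], "roll": -0.052, "grip": 0},
])

```text
time_s: 9.38
position: [0.5224, -0.044, 0.1195]
tcp_rot: [[0.487, 0.874, -0.0], [0.874, -0.487, 0.0], [-0.0, -0.0, -1.0]]
force: [0.2, 0.5, -1.3]
opening: 0.318
grasp_force: 30.0
```

Emit:
move_arm([
  {"xyz": [-15, 29, -2], "roll": -0.052, "grip": 0},
  {"xyz": [-17, 27, -3], "roll": -0.052, "grip": 0},
  {"xyz": [-18, 27, -2], "roll": -0.052, "grip": 0},
  {"xyz": [-19, 26, -2], "roll": -0.052, "grip": 0},
  {"xyz": [0, 0, 0], "roll": 0, "grip": 0},
])

```text
time_s: 9.8
position: [0.5972, -0.1579, 0.1292]
tcp_rot: [[0.3, 0.954, 0.008], [0.954, -0.3, -0.006], [-0.003, 0.01, -1.0]]
force: [0.6, -0.2, -1.2]
opening: 0.321
grasp_force: 30.0
```

Emit:
move_arm([
  {"xyz": [0, 0, 0], "roll": 0, "grip": 0},
  {"xyz": [0, 0, 0], "roll": 0, "grip": 0},
  {"xyz": [0, 0, 0], "roll": 0, "grip": 0},
])

```text
time_s: 10.05
position: [0.5908, -0.1499, 0.1278]
tcp_rot: [[0.298, 0.955, -0.003], [0.955, -0.298, 0.001], [0.001, -0.003, -1.0]]
force: [0.0, -0.6, -1.8]
opening: 0.322
grasp_force: 30.0
```

```bash
python3 - <<'E'
from h import *
s=bot.read_state(); print(s["position"],yaw(s),s["grasp_force"],s["opening"],s["force"])
K,T=cam("wrist"); im,d=bot.capture("wrist"); np.savez("w3.npz",im=im,d=d,K=K,T=T); P=cloud(K,T,d)
save("w3",cv2.resize(im,(800,600),interpolation=cv2.INTER_CUBIC))
plan((.594,-.1525,.07,72.5),vmax=20)
E
```

```text
[ 0.59076505 -0.14989304  0.12781818] 72.67468152380098 29.998459070920944 0.3216500483880673 [ 0.01681113 -0.57426383 -1.80864354]
(0.594, -0.1525, 0.07, 72.5) 3
    [([-1.0, 1.0, 19.0], np.float64(0.001)), ([-0.0, 1.0, 20.0], np.float64(0.001)), ([-1.0, 2.0, 19.0], np.float64(0.001))]
```

View pics/w3.png

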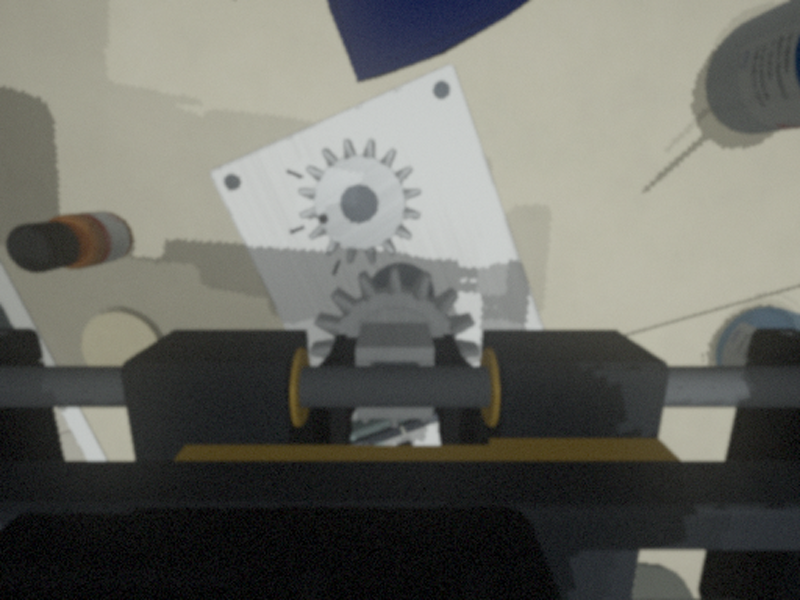

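Emit:
move_arm([
  {"xyz": [0, 0, 10], "roll": 0, "grip": 0},
  {"xyz": [0, 0, 10], "roll": 0, "grip": 0},
  {"xyz": [0, 0, 10], "roll": 0, "grip": 0},
  {"xyz": [0, 0, 0], "roll": 0, "grip": 0},
  {"xyz": [0, 0, 0], "roll": 0, "grip": 0},
])

```text
time_s: 10.52
position: [0.5913, -0.1507, 0.0971]
tcp_rot: [[0.298, 0.955, -0.003], [0.955, -0.298, 0.001], [0.0, -0.003, -1.0]]
force: [0.1, 1.1, -0.9]
opening: 0.321
grasp_force: 30.0
```

Emit:
move_arm([
  {"xyz": [0, 0, 0], "roll": 0, "grip": 0},
  {"xyz": [0, 0, 0], "roll": 0, "grip": 0},
  {"xyz": [0, 0, 0], "roll": 0, "grip": 0},
  {"xyz": [0, 0, 0], "roll": 0, "grip": 0},
])

```text
time_s: 10.85
position: [0.5926, -0.1515, 0.099]
tcp_rot: [[0.298, 0.954, 0.001], [0.954, -0.298, -0.0], [-0.0, 0.001, -1.0]]
force: [-1.0, -0.5, -0.9]
opening: 0.32
grasp_force: 30.0
```

```bash
cat >> h.py <<'E'
from scipy.optimize import least_squares
def held(name,zlo,zhi):
    "gear held: centre in tool frame (mm) from the tip circle; world centre too"
    s=bot.read_state(); K,T=cam("wrist"); im,d=bot.capture("wrist"); np.savez(name+".npz",im=im,d=d,K=K,T=T); P=cloud(K,T,d)
    R=np.array(s["tcp_rot"]); Q=((P-np.array(s["position"]))@R)*1000
    print(s["time_s"],"pos",(np.array(s["position"])*1000).round(1),"yaw",round(yaw(s),2),"F",np.round(s["force"],1),s["grasp_force"].round(1),round(s["opening"],3))
    m=(Q[...,2]>zlo)&(Q[...,2]<zhi)&(abs(Q[...,0])<50)&(abs(Q[...,1])<45)&(Q[...,0]>5)
    m=cv2.morphologyEx(m.astype(np.uint8),cv2.MORPH_OPEN,np.ones((2,2)))
    q=Q[m>0]; h=cv2.convexHull(q[:,:2].astype(np.float32))[:,0]; h=h[np.hypot(*h.T)>30]
    f=least_squares(lambda c:np.hypot(*(h-c).T)-36,[0,0],loss="soft_l1")
    # tooth angle: maximise high-radius occupancy
    r=q[:,:2]-f.x; a=np.degrees(np.arctan2(r[:,1],r[:,0])); k=(np.hypot(*r.T)>31)
    ph=np.angle(np.exp(1j*np.radians(a[k]*16)).sum(),deg=True)/16
    print("held n",len(q),"centre tool",f.x.round(2),"rms",np.sqrt((f.fun**2).mean()).round(2),"tooth ang tool",round(ph,2),"z",np.median(q[:,2]).round(1))
    w=R[:2,:2]@f.x+np.array(s["position"])[:2]*1000; print("gear world",w.round(1))
    return im,P,K,T
E
python3 - <<'E'
from h import *
im,P,K,T=held("w4",4,13)
m=(P[...,2]>.0355)&(P[...,2]<.041)&(P[...,0]>.57)&(P[...,0]<.61)&(P[...,1]>-.11)&(P[...,1]<-.06)
q=P[m]; print("boss",len(q),q.mean(0)*1000,cv2.minEnclosingCircle(q[:,:2].astype(np.float32)*1000))
m=(abs(P[...,2]-.015)<.004)&(P[...,0]>.48)&(P[...,0]<.70)&(P[...,1]>-.26)&(P[...,1]<0.02)
q=P[m];print("y+ edge",cv2.minAreaRect(q[:,:2].astype(np.float32)*1000))
save("w4",cv2.resize(im[90:280,150:350],(632,600),interpolation=cv2.INTER_CUBIC))
E
```

```text
Traceback (most recent call last):
  File "h.py", line 41, in held
    print(s["time_s"],"pos",(np.array(s["position"])*1000).round(1),"yaw",round(yaw(s),2),"F",np.round(s["force"],1),s["grasp_force"].round(1),round(s["opening"],3))
                                                                                                                     ^^^^^^^^^^^^^^^^^^^^^^
AttributeError: 'float' object has no attribute 'round'
```

```bash
sed -i 's/s\["grasp_force"\].round(1)/round(float(s["grasp_force"]),1)/' h.py
python3 - <<'E'
from h import *
im,P,K,T=held("w4",4,13)
m=(P[...,2]>.0355)&(P[...,2]<.041)&(P[...,0]>.57)&(P[...,0]<.61)&(P[...,1]>-.11)&(P[...,1]<-.06)
q=P[m]; print("boss",len(q),q.mean(0)*1000,cv2.minEnclosingCircle(q[:,:2].astype(np.float32)*1000))
m=(abs(P[...,2]-.015)<.004)&(P[...,0]>.48)&(P[...,0]<.70)&(P[...,1]>-.26)&(P[...,1]<0.02)
q=P[m];print("y+ edge",cv2.minAreaRect(q[:,:2].astype(np.float32)*1000))
save("w4",cv2.resize(im[90:280,150:350],(632,600),interpolation=cv2.INTER_CUBIC))
E
```

```text
10.9 pos [ 592.6 -151.5   98.9] yaw 72.64 F [-0.8 -0.5 -1.7] 30.0 0.319
held n 2114 centre tool [-7.36  4.7 ] rms 7.25 tooth ang tool 9.21 z nan
gear world [ 594.8 -159.9]
boss 597 [588.48582206 -88.48220815  37.53521029] ((588.4276733398438, -88.554443359375), 10.862922668457031)
y+ edge ((592.1202392578125, -129.61175537109375), (160.1668701171875, 188.79640197753906), 5.030029296875)
```

View pics/w4.png

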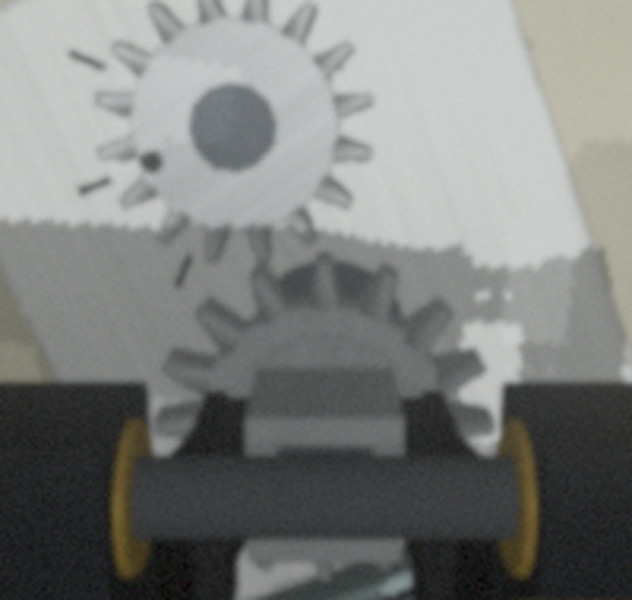

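```bash
sed -i 's/    q=Q\[m>0\]; h=/    q=Q[(m>0)\&np.isfinite(Q[...,2])\&(Q[...,0]>12)]; h=/; s/h=h\[np.hypot(\*h.T)>30\]/h=h[(np.hypot(*h.T)>32)\&(h[:,0]>15)]/; s/K,T=cam("wrist"); im,d=bot.capture("wrist"); np.savez(name+".npz",im=im,d=d,K=K,T=T); P=cloud/K,T=cam("wrist"); im,d=bot.capture("wrist"); np.savez(name+".npz",im=im,d=d,K=K,T=T); P=cloud/' h.py
python3 - <<'E'
from h import *
im,P,K,T=held("w4",5,12)
plan((.594,-.1525,.06,72.5),vmax=20)
E
```

```text
10.95 pos [ 592.5 -151.5   98.9] yaw 72.64 F [ 0.5 -0.5 -1. ] 30.0 0.319
held n 1541 centre tool [-2.08  0.65] rms 0.11 tooth ang tool -0.28 z 10.2
gear world [ 592.5 -153.7]
(0.594, -0.1525, 0.06, 72.5) 2
    [([-0.3, 0.9, 19.4], np.float64(0.001)), ([-0.2, 0.9, 19.5], np.float64(0.001))]
```

Emit:
move_arm([
  {"xyz": [1.8, 1, 8], "roll": 0.006, "grip": 0},
  {"xyz": [0, 0, 8], "roll": 0, "grip": 0},
  {"xyz": [0, 0, 8], "roll": 0, "grip": 0},
  {"xyz": [0, 0, 7], "roll": 0, "grip": 0},
  {"xyz": [0, 0, 0], "roll": 0, "grip": 0},
])

```text
time_s: 11.42
position: [0.5923, -0.1493, 0.0651]
tcp_rot: [[0.304, 0.953, -0.004], [0.953, -0.304, 0.002], [0.001, -0.004, -1.0]]
force: [-0.7, -0.5, -1.5]
opening: 0.322
grasp_force: 30.0
```

Emit:
move_arm([
  {"xyz": [0, 0, 0], "roll": 0, "grip": 0},
  {"xyz": [0, 0, 0], "roll": 0, "grip": 0},
  {"xyz": [0, 0, 0], "roll": 0, "grip": 0},
])

```text
time_s: 11.67
position: [0.5941, -0.1501, 0.0678]
tcp_rot: [[0.304, 0.953, 0.001], [0.953, -0.304, -0.0], [-0.0, 0.001, -1.0]]
force: [0.7, 0.1, -1.9]
opening: 0.319
grasp_force: 30.0
```

```bash
python3 - <<'E'
from h import *
im,P,K,T=held("w5",6,13)
m=(P[...,2]>.0355)&(P[...,2]<.041)&(P[...,0]>.57)&(P[...,0]<.61)&(P[...,1]>-.11)&(P[...,1]<-.07)
q=P[m]; print("boss",len(q),q.mean(0)*1000)
E
```

```text
11.6667 pos [ 594.1 -150.1   67.8] yaw 72.29 F [ 0.7  0.1 -1.9] 30.0 0.319
held n 1649 centre tool [-1.82  0.41] rms 0.15 tooth ang tool 0.02 z 10.3
gear world [ 593.9 -152. ]
boss 791 [588.45874496 -88.42475398  37.47943717]
```

Emit:
move_arm([
  {"xyz": [0, 0, 6], "roll": 0, "grip": 0},
  {"xyz": [0, 0, 6], "roll": 0, "grip": 0},
  {"xyz": [0, 0, 5], "roll": 0, "grip": 0},
  {"xyz": [0, 0, 5], "roll": 0, "grip": 0},
  {"xyz": [0, 0, 5], "roll": 0, "grip": 0},
])

```text
time_s: 12.13
position: [0.5938, -0.1501, 0.0399]
tcp_rot: [[0.304, 0.953, -0.0], [0.953, -0.304, -0.0], [-0.0, -0.0, -1.0]]
force: [0.0, -0.5, -2.0]
opening: 0.318
grasp_force: 30.0
```

Emit:
move_arm([
  {"xyz": [0, 0, 3], "roll": 0, "grip": 0},
  {"xyz": [0, 0, 0], "roll": 0, "grip": 0},
  {"xyz": [0, 0, 0], "roll": 0, "grip": 0},
])

```text
time_s: 12.38
position: [0.5936, -0.1501, 0.0379]
tcp_rot: [[0.304, 0.953, -0.001], [0.953, -0.304, -0.0], [-0.0, -0.0, -1.0]]
force: [-1.8, -0.8, 3.1]
opening: 0.316
grasp_force: 30.0
```

```bash
python3 - <<'E'
from h import *
im,P,K,T=held("w6",6,13)
E
```

```text
12.3833 pos [ 593.6 -150.1   37.9] yaw 72.31 F [-1.8 -0.8  3.1] 30.0 0.316
held n 1724 centre tool [12.04  4.72] rms 5.27 tooth ang tool -0.34 z 10.2
gear world [ 601.7 -140.1]
```

Emit:
move_arm([
  {"xyz": [0, -0.2, 0], "roll": -0.1, "grip": 0},
  {"xyz": [0, -0.2, 0], "roll": -0.12, "grip": 0},
  {"xyz": [-0.1, -0.2, 0], "roll": -0.12, "grip": 0},
  {"xyz": [0, -0.2, 0], "roll": -0.12, "grip": 0},
  {"xyz": [-0.1, -0.2, 0], "roll": -0.12, "grip": 0},
])

```text
time_s: 12.85
position: [0.5939, -0.1498, 0.038]
tcp_rot: [[-0.272, 0.962, 0.002], [0.962, 0.272, 0.0], [-0.0, 0.002, -1.0]]
force: [0.8, 2.7, 4.1]
opening: 0.312
grasp_force: 30.0
```

Emit:
move_arm([
  {"xyz": [0, -0.2, 0], "roll": -0.12, "grip": 0},
  {"xyz": [-0.1, -0.2, 0], "roll": -0.12, "grip": 0},
  {"xyz": [0, -0.2, 0], "roll": -0.12, "grip": 0},
  {"xyz": [0, 0, 0], "roll": 0, "grip": 0},
  {"xyz": [0, 0, 0], "roll": 0, "grip": 0},
])

```text
time_s: 13.27
position: [0.5937, -0.1508, 0.038]
tcp_rot: [[-0.587, 0.809, 0.003], [0.809, 0.587, -0.001], [-0.003, 0.002, -1.0]]
force: [2.4, 0.5, 3.3]
opening: 0.321
grasp_force: 30.0
```

```bash
python3 - <<'E'
from h import *
im,P,K,T=held("w7",6,13)
save("w7",cv2.resize(im[90:280,150:400],(790,600),interpolation=cv2.INTER_CUBIC))
E
```

```text
13.2667 pos [ 593.7 -150.8   38. ] yaw 125.97 F [2.4 0.5 3.3] 30.0 0.321
held n 1789 centre tool [11.45 10.54] rms 3.74 tooth ang tool -4.1 z 10.1
gear world [ 595.5 -135.3]
```

View pics/w7.png

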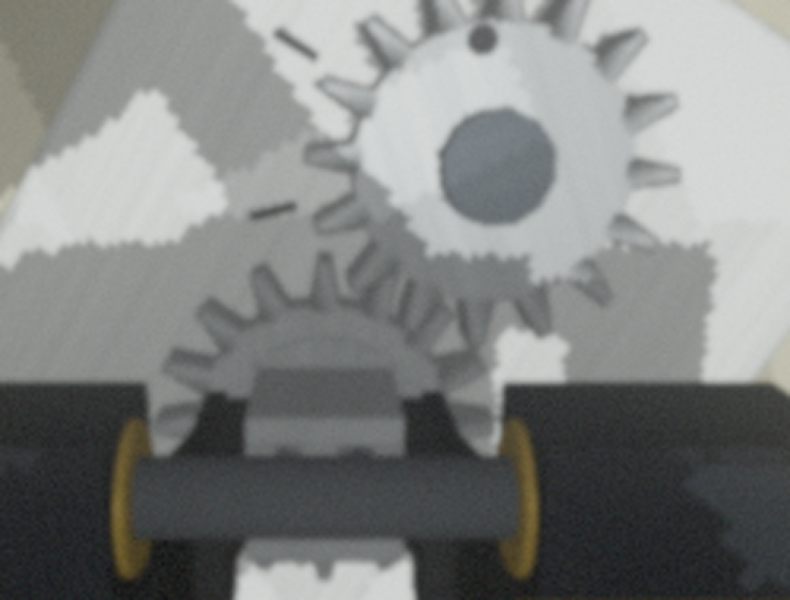

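```bash
python3 - <<'E'
from h import *
Z=np.load("top.npz"); K,T=Z["K"],Z["T"]
for l in("divided_tray","plain_tray"):
    m=bot.trace(l,"top")[0]["mask"].astype(np.uint8)
    c=max(cv2.findContours(m,0,2)[0],key=cv2.contourArea)[:,0]
    r=(np.linalg.inv(K)@np.c_[c,np.ones(len(c))].T).T@T[:3,:3].T
    w=T[:3,3]+r*((.015-T[2,3])/r[:,2])[:,None]
    print(l,cv2.minAreaRect((w[:,:2]*1000).astype(np.float32)))
plan((.5937,-.151,.14,126),(.39,-.374,.14,30),vmax=38)
E
```

```text
divided_tray ((434.4720764160156, -370.0135498046875), (192.259033203125, 106.85541534423828), 1.0929137468338013)
plain_tray ((454.66888427734375, 409.1572265625), (100.42011260986328, 191.27500915527344), 87.9590072631836)
(0.5937, -0.151, 0.14, 126) 3
    [([-0.0, -0.0, -34.0], np.float64(0.0)), ([-0.0, -0.0, -34.0], np.float64(0.0)), ([-0.0, -0.0, -34.0], np.float64(0.0))]
(0.39, -0.374, 0.14, 30) 14
    [([-4.0, -21.0, 0.0], np.float64(0.12)), ([-7.0, -21.0, 0.0], np.float64(0.119)), ([-9.0, -19.0, 0.0], np.float64(0.12)), ([-12.0, -18.0, 0.0], np.float64(0.12)), ([-13.0, -17.0, 0.0], np.float64(0.12))]
    [([-16.0, -15.0, 0.0], np.float64(0.119)), ([-17.0, -13.0, 0.0], np.float64(0.12)), ([-19.0, -11.0, 0.0], np.float64(0.12)), ([-20.0, -9.0, 0.0], np.float64(0.119)), ([-20.0, -6.0, 0.0], np.float64(0.12))]
    [([-21.0, -4.0, 0.0], np.float64(0.12)), ([-22.0, -1.0, 0.0], np.float64(0.12)), ([-21.0, 2.0, 0.0], np.float64(0.119)), ([-22.0, 4.0, 0.0], np.float64(0.12))]
```

```bash
python3 - <<'E'
from h import *
plan((.388,-.373,.14,91),start=(.5937,-.151,.14,126),vmax=38)
E
```

```text
(0.388, -0.373, 0.14, 91) 8
    [([-7.0, -37.0, 0.0], np.float64(0.076)), ([-10.0, -37.0, 0.0], np.float64(0.077)), ([-13.0, -35.0, 0.0], np.float64(0.076)), ([-16.0, -35.0, 0.0], np.float64(0.076)), ([-18.0, -33.0, 0.0], np.float64(0.077))]
    [([-21.0, -31.0, 0.0], np.float64(0.076)), ([-23.0, -30.0, 0.0], np.float64(0.077)), ([-25.0, -29.0, 0.0], np.float64(0.076))]
```

Emit:
move_arm([
  {"xyz": [0, 0, -15], "roll": 0, "grip": 0},
  {"xyz": [0, 0, -25], "roll": 0, "grip": 0},
  {"xyz": [0, 0, -31], "roll": 0, "grip": 0},
  {"xyz": [0, 0, -31], "roll": 0, "grip": 0},
])

```text
time_s: 13.75
position: [0.5899, -0.1495, 0.1386]
tcp_rot: [[-0.589, 0.808, -0.006], [0.808, 0.589, 0.003], [0.006, -0.004, -1.0]]
force: [0.8, -0.7, -2.0]
opening: 0.325
grasp_force: 30.0
```

Emit:
move_arm([
  {"xyz": [-7, -37, 0], "roll": 0.076, "grip": 0},
  {"xyz": [-10, -37, 0], "roll": 0.077, "grip": 0},
  {"xyz": [-13, -35, 0], "roll": 0.076, "grip": 0},
  {"xyz": [-16, -35, 0], "roll": 0.076, "grip": 0},
  {"xyz": [-18, -33, 0], "roll": 0.077, "grip": 0},
])

```text
time_s: 14.17
position: [0.4612, -0.2893, 0.1386]
tcp_rot: [[-0.242, 0.97, -0.003], [0.97, 0.242, 0.003], [0.003, -0.003, -1.0]]
force: [-0.1, -0.9, -1.0]
opening: 0.318
grasp_force: 30.0
```

Emit:
move_arm([
  {"xyz": [-21, -31, 0], "roll": 0.076, "grip": 0},
  {"xyz": [-23, -30, 0], "roll": 0.077, "grip": 0},
  {"xyz": [-25, -29, 0], "roll": 0.076, "grip": 0},
  {"xyz": [0, 0, 0], "roll": 0, "grip": 0},
  {"xyz": [0, 0, 0], "roll": 0, "grip": 0},
])

```text
time_s: 14.58
position: [0.3846, -0.3735, 0.1386]
tcp_rot: [[-0.015, 1.0, -0.002], [1.0, 0.015, 0.003], [0.003, -0.002, -1.0]]
force: [0.6, 0.9, -1.7]
opening: 0.321
grasp_force: 30.0
```

Emit:
move_arm([
  {"xyz": [0, 0, 0], "roll": 0, "grip": 0},
  {"xyz": [0, 0, 0], "roll": 0, "grip": 0},
  {"xyz": [0, 0, 0], "roll": 0, "grip": 0},
])

```text
time_s: 14.83
position: [0.3875, -0.3714, 0.1392]
tcp_rot: [[-0.022, 1.0, -0.001], [1.0, 0.022, 0.001], [0.001, -0.001, -1.0]]
force: [0.5, -0.1, -2.5]
opening: 0.321
grasp_force: 30.0
```

```bash
python3 - <<'E'
from h import *
im,P,K,T=held("w8",6,13)
save("w8",cv2.resize(im,(800,600),interpolation=cv2.INTER_CUBIC))
m=(P[...,2]>.011)&(P[...,2]<.024)&(P[...,0]>.3)&(P[...,0]<.57)&(P[...,1]>-.46)&(P[...,1]<-.27)
q=P[m]*1000; print(len(q))
h,e=np.histogram(q[:,0],np.arange(330,550,6)); print("x",dict(zip(e[:-1].astype(int),h)))
h,e=np.histogram(q[:,1],np.arange(-440,-280,6)); print("y",dict(zip(e[:-1].astype(int),h)))
E
```

```text
14.8333 pos [ 387.5 -371.4  139.2] yaw 91.27 F [ 0.5 -0.1 -2.5] 30.0 0.321
held n 1625 centre tool [-1.72  0.75] rms 0.13 tooth ang tool -0.04 z 10.2
gear world [ 388.3 -373.1]
1865
x {np.int64(330): np.int64(0), np.int64(336): np.int64(0), np.int64(342): np.int64(243), np.int64(348): np.int64(18), np.int64(354): np.int64(18), np.int64(360): np.int64(18), np.int64(366): np.int64(18), np.int64(372): np.int64(17), np.int64(378): np.int64(18), np.int64(384): np.int64(18), np.int64(390): np.int64(22), np.int64(396): np.int64(24), np.int64(402): np.int64(24), np.int64(408): np.int64(24), np.int64(414): np.int64(22), np.int64(420): np.int64(22), np.int64(426): np.int64(21), np.int64(432): np.int64(84), np.int64(438): np.int64(221), np.int64(444): np.int64(30), np.int64(450): np.int64(18), np.int64(456): np.int64(18), np.int64(462): np.int64(18), np.int64(468): np.int64(18), np.int64(474): np.int64(20), np.int64(480): np.int64(24), np.int64(486): np.int64(21), np.int64(492): np.int64(25), np.int64(498): np.int64(23), np.int64(504): np.int64(24), np.int64(510): np.int64(21), np.int64(516): n
[... 208 characters left out ...]
np.int64(0), np.int64(-422): np.int64(25), np.int64(-416): np.int64(0), np.int64(-410): np.int64(14), np.int64(-404): np.int64(20), np.int64(-398): np.int64(23), np.int64(-392): np.int64(48), np.int64(-386): np.int64(72), np.int64(-380): np.int64(60), np.int64(-374): np.int64(73), np.int64(-368): np.int64(80), np.int64(-362): np.int64(78), np.int64(-356): np.int64(80), np.int64(-350): np.int64(84), np.int64(-344): np.int64(81), np.int64(-338): np.int64(79), np.int64(-332): np.int64(86), np.int64(-326): np.int64(652), np.int64(-320): np.int64(23), np.int64(-314): np.int64(0), np.int64(-308): np.int64(0), np.int64(-302): np.int64(0), np.int64(-296): np.int64(21), np.int64(-290): np.int64(168)}
```

View pics/w8.png

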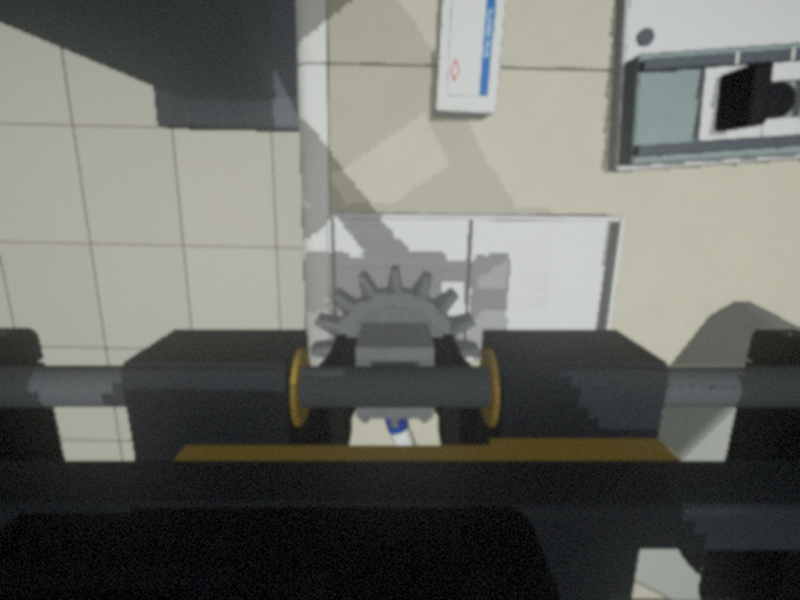

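Emit:
move_arm([
  {"xyz": [0, 3, 25], "roll": 0, "grip": 0},
  {"xyz": [0, 0, 30], "roll": 0, "grip": 0},
  {"xyz": [0, 0, 22], "roll": 0, "grip": 0},
  {"xyz": [0, 0, 16], "roll": 0, "grip": 0},
  {"xyz": [0, 0, 10], "roll": 0, "grip": 0},
])

```text
time_s: 15.3
position: [0.3901, -0.3712, 0.0347]
tcp_rot: [[-0.022, 1.0, -0.002], [1.0, 0.022, 0.003], [0.003, -0.002, -1.0]]
force: [0.1, -0.8, -1.0]
opening: 0.324
grasp_force: 30.0
```

Emit:
move_arm([
  {"xyz": [0, 0, 10], "roll": 0, "grip": 0},
  {"xyz": [0, 0, 0], "roll": 0, "grip": 0},
  {"xyz": [0, 0, 0], "roll": 0, "grip": 0},
])

```text
time_s: 15.55
position: [0.3905, -0.3729, 0.0266]
tcp_rot: [[-0.021, 1.0, 0.0], [1.0, 0.021, -0.0], [-0.0, 0.0, -1.0]]
force: [-0.3, -0.3, -1.5]
opening: 0.32
grasp_force: 30.0
```

Emit:
move_arm([
  {"xyz": [0, 0, 0], "roll": 0, "grip": 45},
  {"xyz": [0, 0, 0], "roll": 0, "grip": 45},
  {"xyz": [0, 0, 0], "roll": 0, "grip": 45},
])

```text
time_s: 15.8
position: [0.3903, -0.3734, 0.0273]
tcp_rot: [[-0.02, 1.0, 0.001], [1.0, 0.02, -0.001], [-0.001, 0.001, -1.0]]
force: [-0.2, -1.1, 0.1]
opening: 0.425
grasp_force: 0.0
```

Emit:
move_arm([
  {"xyz": [0, 0, -15], "roll": 0, "grip": 45},
  {"xyz": [0, 0, -35], "roll": 0, "grip": 45},
  {"xyz": [0, 0, -40], "roll": 0, "grip": 45},
  {"xyz": [0, 0, -40], "roll": 0, "grip": 45},
  {"xyz": [0, 0, -20], "roll": 0, "grip": 55},
])

```text
time_s: 16.22
position: [0.3912, -0.3747, 0.1815]
tcp_rot: [[-0.02, 1.0, 0.004], [1.0, 0.02, -0.006], [-0.006, 0.004, -1.0]]
force: [1.2, -0.5, 0.1]
opening: 0.472
grasp_force: 0.0
```

```bash
python3 - <<'E'
from h import *
s=bot.read_state(); print(s["position"],yaw(s))
plan((.47,-.05,.25,91),(.44,.11,.25,90),vmax=40)
E
```

```text
[ 0.39120777 -0.37474553  0.18149211] 91.14458291999473
(0.47, -0.05, 0.25, 91) 9
    [([36.0, 9.0, -8.0], np.float64(0.0)), ([36.0, 10.0, -7.0], np.float64(0.001)), ([36.0, 9.0, -8.0], np.float64(-0.0)), ([36.0, 10.0, -7.0], np.float64(0.0)), ([36.0, 9.0, -8.0], np.float64(0.0))]
    [([35.0, 10.0, -8.0], np.float64(0.001)), ([36.0, 9.0, -7.0], np.float64(-0.0)), ([36.0, 10.0, -8.0], np.float64(0.0)), ([36.0, 9.0, -8.0], np.float64(0.001))]
(0.44, 0.11, 0.25, 90) 5
    [([32.0, -5.0, 0.0], np.float64(0.003)), ([32.0, -6.0, 0.0], np.float64(0.004)), ([32.0, -6.0, 0.0], np.float64(0.003)), ([32.0, -6.0, 0.0], np.float64(0.004)), ([32.0, -5.0, 0.0], np.float64(0.003))]
```

Emit:
move_arm([
  {"xyz": [36, 9, -8], "roll": 0, "grip": 55},
  {"xyz": [36, 10, -7], "roll": 0, "grip": 55},
  {"xyz": [36, 9, -8], "roll": 0, "grip": 55},
  {"xyz": [36, 10, -7], "roll": 0, "grip": 55},
  {"xyz": [36, 9, -8], "roll": 0, "grip": 55},
])

```text
time_s: 16.63
position: [0.4333, -0.1905, 0.2154]
tcp_rot: [[-0.019, 1.0, 0.001], [1.0, 0.019, -0.0], [-0.001, 0.001, -1.0]]
force: [0.5, -0.4, 0.1]
opening: 0.549
grasp_force: 0.0
```

Emit:
move_arm([
  {"xyz": [35, 10, -8], "roll": 0, "grip": 55},
  {"xyz": [36, 9, -7], "roll": 0, "grip": 55},
  {"xyz": [36, 10, -8], "roll": 0, "grip": 55},
  {"xyz": [36, 9, -8], "roll": 0, "grip": 55},
  {"xyz": [32, 0, 0], "roll": 0, "grip": 55},
])

```text
time_s: 17.05
position: [0.4702, -0.0146, 0.2478]
tcp_rot: [[-0.02, 1.0, 0.006], [1.0, 0.02, -0.001], [-0.001, 0.006, -1.0]]
force: [0.1, -0.2, 0.2]
opening: 0.551
grasp_force: 0.0
```

Emit:
move_arm([
  {"xyz": [32, 0, 0], "roll": 0, "grip": 55},
  {"xyz": [32, 0, 0], "roll": 0, "grip": 55},
  {"xyz": [32, 0, 0], "roll": 0, "grip": 55},
  {"xyz": [20, 0, 0], "roll": 0, "grip": 55},
  {"xyz": [0, 0, 0], "roll": 0, "grip": 55},
])

```text
time_s: 17.47
position: [0.4647, 0.1029, 0.2461]
tcp_rot: [[-0.024, 1.0, 0.001], [1.0, 0.024, 0.001], [0.001, 0.001, -1.0]]
force: [-0.3, -0.5, 0.0]
opening: 0.55
grasp_force: 0.0
```

Emit:
move_arm([
  {"xyz": [0, 0, 0], "roll": 0, "grip": 55},
  {"xyz": [0, 0, 0], "roll": 0, "grip": 55},
  {"xyz": [0, 0, 0], "roll": 0, "grip": 55},
])

```text
time_s: 17.72
position: [0.4656, 0.0986, 0.2457]
tcp_rot: [[-0.019, 1.0, 0.0], [1.0, 0.019, -0.0], [-0.0, 0.0, -1.0]]
force: [0.5, 0.4, -0.0]
opening: 0.548
grasp_force: 0.0
```

```bash
cat >> h.py <<'E'
def hubs(name,ymin=0.0,ymax=.5):
    s=bot.read_state(); print(s["time_s"],np.round(s["position"],4),round(yaw(s),2))
    K,T=cam("wrist"); im,d=bot.capture("wrist"); np.savez(name+".npz",im=im,d=d,K=K,T=T); P=cloud(K,T,d)
    lab=(P[...,2]>.034)&(P[...,2]<.062)&(P[...,0]>.36)&(P[...,0]<.62)&(P[...,1]>ymin)&(P[...,1]<ymax)
    n,L,st,ce=cv2.connectedComponentsWithStats(lab.astype(np.uint8))
    for i in range(1,n):
        if st[i,4]>100:
            q=P[L==i]; zt=np.nanpercentile(q[:,2],60); q=q[abs(q[:,2]-zt)<.004]; c,sz,a=cv2.minAreaRect(q[:,:2].astype(np.float32)*1000)
            print("hub px",ce[i].round(),"z",round(np.nanmedian(q[:,2])*1000,1),"c",np.round(c,1),"size",np.round(sz,1),"ang",round(a,1))
    return im,P,K,T
E
python3 - <<'E'
from h import *
im,P,K,T=hubs("w9")
for l in("fine_thick","coarse_1"):
    print(l,[(round(x["conf"],2),(T[:3,:3]@np.array(x["at"])+T[:3,3]).round(3).tolist()) for x in bot.spot_in(l,"wrist")])
m=(P[...,2]>.011)&(P[...,2]<.024)&(P[...,0]>.3)&(P[...,0]<.6)&(P[...,1]>.32)&(P[...,1]<.5)
q=P[m]*1000
h,e=np.histogram(q[:,0],np.arange(340,580,6)); print("x",e[0],h)
h,e=np.histogram(q[:,1],np.arange(320,500,6)); print("y",e[0],h)
K,T=cam("top"); t,d=bot.capture("top")
for l in("fine_thin",): print(l,[(round(x["conf"],2),(T[:3,:3]@np.array(x["at"])+T[:3,3]).round(3).tolist()) for x in bot.spot_in(l,"top")])
a=cv2.resize(im,(512,384)); save("m9",cv2.resize(np.hstack([a,t]),(800,300)))
E
```

```text
17.7167 [0.4656 0.0986 0.2457] 91.07
hub px [230.  75.] z 52.5 c [436.6 216.4] size [28.3 28.2] ang 85.3
hub px [339.  76.] z 46.4 c [569.5 218.5] size [28.4 28.2] ang 79.8
hub px [319. 185.] z 46.7 c [556.4  80.9] size [28.2 28. ] ang 33.6
fine_thick [(0.59, [0.439, 0.216, 0.019])]
coarse_1 [(0.65, [0.553, 0.084, 0.016]), (0.58, [0.567, 0.219, 0.019])]
x 340 [0 0 0 0 0 0 0 0 0 0 0 0 0 0 0 0 0 0 0 0 0 0 0 0 0 0 0 0 0 0 0 0 0 0 0 0 0
 0 0]
y 320 [0 0 0 0 0 0 0 0 0 0 0 0 0 0 0 0 0 0 0 0 0 0 0 0 0 0 0 0 0]
fine_thin [(0.84, [0.387, -0.368, 0.017]), (0.36, [0.585, -0.162, 0.015])]
```

View pics/m9.png

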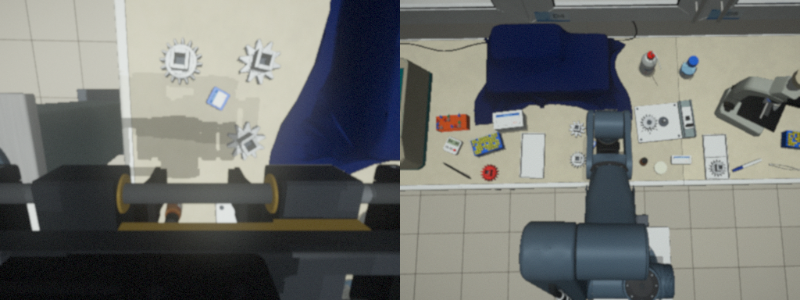

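```bash
python3 - <<'E'
from h import *
plan((.4366,.2164,.11,85.3),vmax=38)
E
```

```text
(0.4366, 0.2164, 0.11, 85.3) 5
    [([24.0, -5.0, 27.0], np.float64(0.02)), ([23.0, -6.0, 27.0], np.float64(0.02)), ([23.0, -7.0, 27.0], np.float64(0.02)), ([24.0, -6.0, 27.0], np.float64(0.02)), ([23.0, -8.0, 28.0], np.float64(0.021))]
```

Emit:
move_arm([
  {"xyz": [24, -5, 27], "roll": 0.02, "grip": 55},
  {"xyz": [23, -6, 27], "roll": 0.02, "grip": 55},
  {"xyz": [23, -7, 27], "roll": 0.02, "grip": 55},
  {"xyz": [24, -6, 27], "roll": 0.02, "grip": 55},
  {"xyz": [23, -8, 28], "roll": 0.021, "grip": 55},
])

```text
time_s: 18.38
position: [0.4364, 0.218, 0.1087]
tcp_rot: [[0.083, 0.997, 0.002], [0.997, -0.083, 0.0], [0.001, 0.002, -1.0]]
force: [0.5, 0.0, 0.5]
opening: 0.55
grasp_force: 0.0
```

Emit:
move_arm([
  {"xyz": [0, 0, 0], "roll": 0, "grip": 55},
  {"xyz": [0, 0, 0], "roll": 0, "grip": 55},
  {"xyz": [0, 0, 0], "roll": 0, "grip": 55},
  {"xyz": [0, 0, 0], "roll": 0, "grip": 55},
  {"xyz": [0, 0, 0], "roll": 0, "grip": 55},
])

```text
time_s: 18.8
position: [0.4374, 0.2167, 0.1109]
tcp_rot: [[0.082, 0.997, 0.003], [0.997, -0.082, 0.001], [0.001, 0.003, -1.0]]
force: [-0.3, 0.3, 0.4]
opening: 0.551
grasp_force: 0.0
```

```bash
python3 - <<'E'
from h import *
s=bot.read_state(); print(s["position"],yaw(s))
plan((.4366,.2164,.032,85.3),vmax=27)
E
```

```text
[0.43739521 0.2166597  0.11094113] 85.27646935003848
(0.4366, 0.2164, 0.032, 85.3) 3
    [([-0.0, -0.0, 26.0], np.float64(-0.0)), ([-0.0, -1.0, 27.0], np.float64(-0.0)), ([-0.0, 0.0, 26.0], np.float64(-0.0))]
```

Grasp, lift, carry to the post at z 0.14.

Emit:
move_arm([
  {"xyz": [0, 0, 26], "roll": 0, "grip": 55},
  {"xyz": [0, -0.5, 27], "roll": 0, "grip": 55},
  {"xyz": [0, 0, 26], "roll": 0, "grip": 55},
  {"xyz": [0, 0, 0], "roll": 0, "grip": 55},
  {"xyz": [0, 0, 0], "roll": 0, "grip": 0},
])

```text
time_s: 19.22
position: [0.4354, 0.2167, 0.0306]
tcp_rot: [[0.082, 0.997, -0.001], [0.997, -0.082, -0.0], [-0.0, -0.001, -1.0]]
force: [-0.3, 0.7, 0.9]
opening: 0.525
grasp_force: 0.0
```

Emit:
move_arm([
  {"xyz": [0, 0, 0], "roll": 0, "grip": 0},
  {"xyz": [0, 0, 0], "roll": 0, "grip": 0},
  {"xyz": [0, 0, 0], "roll": 0, "grip": 0},
  {"xyz": [0, 0, 0], "roll": 0, "grip": 0},
  {"xyz": [0, 0, 0], "roll": 0, "grip": 0},
])

```text
time_s: 19.63
position: [0.4365, 0.2176, 0.0322]
tcp_rot: [[0.081, 0.997, 0.003], [0.997, -0.081, 0.001], [0.001, 0.003, -1.0]]
force: [0.1, -1.8, 8.3]
opening: 0.32
grasp_force: 30.0
```

Emit:
move_arm([
  {"xyz": [0, 0, -15], "roll": 0, "grip": 0},
  {"xyz": [0, 0, -30], "roll": 0, "grip": 0},
  {"xyz": [0, 0, -35], "roll": 0, "grip": 0},
  {"xyz": [0, 0, -28], "roll": 0, "grip": 0},
])

```text
time_s: 19.97
position: [0.435, 0.2174, 0.1405]
tcp_rot: [[0.081, 0.997, 0.0], [0.997, -0.081, 0.0], [0.0, 0.0, -1.0]]
force: [1.5, 0.4, -3.1]
opening: 0.318
grasp_force: 30.0
```

```bash
python3 - <<'E'
from h import *
s=bot.read_state(); print(s["position"],yaw(s),s["opening"],s["grasp_force"],s["force"])
plan((.594,-.1505,.14,72.3),start=(.437,.2164,.14,85.3),vmax=37)
E
```

```text
[0.43504184 0.21740345 0.14045179] 85.36903377383534 0.31845668483419876 29.988020360469818 [ 1.50344147  0.42377205 -3.07217609]
(0.594, -0.1505, 0.14, 72.3) 11
    [([-32.0, 17.0, 0.0], np.float64(0.021)), ([-32.0, 18.0, 0.0], np.float64(0.02)), ([-31.0, 18.0, 0.0], np.float64(0.021)), ([-31.0, 19.0, 0.0], np.float64(0.021)), ([-31.0, 19.0, 0.0], np.float64(0.02))]
    [([-30.0, 20.0, 0.0], np.float64(0.021)), ([-30.0, 21.0, 0.0], np.float64(0.02)), ([-29.0, 22.0, 0.0], np.float64(0.021)), ([-29.0, 22.0, 0.0], np.float64(0.021)), ([-28.0, 22.0, 0.0], np.float64(0.02))]
    [([-28.0, 23.0, 0.0], np.float64(0.021))]
```

Emit:
move_arm([
  {"xyz": [-32, 17, 0], "roll": 0.021, "grip": 0},
  {"xyz": [-32, 18, 0], "roll": 0.02, "grip": 0},
  {"xyz": [-31, 18, 0], "roll": 0.021, "grip": 0},
  {"xyz": [-31, 19, 0], "roll": 0.021, "grip": 0},
  {"xyz": [-31, 19, 0], "roll": 0.02, "grip": 0},
])

```text
time_s: 20.38
position: [0.5066, 0.0491, 0.1391]
tcp_rot: [[0.183, 0.983, 0.001], [0.983, -0.183, 0.0], [0.0, 0.001, -1.0]]
force: [1.2, 0.3, -2.6]
opening: 0.316
grasp_force: 30.0
```

Emit:
move_arm([
  {"xyz": [-30, 20, 0], "roll": 0.021, "grip": 0},
  {"xyz": [-30, 21, 0], "roll": 0.02, "grip": 0},
  {"xyz": [-29, 22, 0], "roll": 0.021, "grip": 0},
  {"xyz": [-29, 22, 0], "roll": 0.021, "grip": 0},
  {"xyz": [-28, 22, 0], "roll": 0.02, "grip": 0},
])

```text
time_s: 20.8
position: [0.5782, -0.1175, 0.1387]
tcp_rot: [[0.284, 0.959, -0.0], [0.959, -0.284, 0.0], [0.0, -0.0, -1.0]]
force: [-0.2, -0.0, -1.7]
opening: 0.317
grasp_force: 30.0
```

Emit:
move_arm([
  {"xyz": [-28, 23, 0], "roll": 0.021, "grip": 0},
  {"xyz": [0, 0, 14], "roll": 0, "grip": 0},
  {"xyz": [0, 0, 14], "roll": 0, "grip": 0},
  {"xyz": [0, 0, 14], "roll": 0, "grip": 0},
  {"xyz": [0, 0, 14], "roll": 0, "grip": 0},
])

```text
time_s: 21.22
position: [0.5918, -0.1494, 0.082]
tcp_rot: [[0.304, 0.953, -0.001], [0.953, -0.304, 0.0], [0.0, -0.001, -1.0]]
force: [0.1, 0.2, -2.1]
opening: 0.314
grasp_force: 30.0
```

Emit:
move_arm([
  {"xyz": [0, 0, 0], "roll": 0, "grip": 0},
  {"xyz": [0, 0, 0], "roll": 0, "grip": 0},
  {"xyz": [0, 0, 0], "roll": 0, "grip": 0},
  {"xyz": [0, 0, 0], "roll": 0, "grip": 0},
  {"xyz": [0, 0, 0], "roll": 0, "grip": 0},
])

```text
time_s: 21.63
position: [0.593, -0.1494, 0.0837]
tcp_rot: [[0.303, 0.953, 0.002], [0.953, -0.303, -0.001], [-0.0, 0.002, -1.0]]
force: [-0.9, 1.2, -2.8]
opening: 0.317
grasp_force: 30.0
```

```bash
python3 - <<'E'
from h import *
im,P,K,T=held("w10",6,13)
m=(P[...,2]>.0355)&(P[...,2]<.041)&(P[...,0]>.57)&(P[...,0]<.61)&(P[...,1]>-.11)&(P[...,1]<-.07)
q=P[m]; print("boss",len(q),q.mean(0)*1000)
E
```

```text
21.6333 pos [ 593.  -149.4   83.7] yaw 72.37 F [-0.9  1.2 -2.8] 30.0 0.317
held n 1718 centre tool [-1.41  0.65] rms 0.18 tooth ang tool -0.05 z 9.5
gear world [ 593.2 -150.9]
boss 676 [588.46665748 -88.43053513  37.520898  ]
```

Emit:
move_arm([
  {"xyz": [-1, 1.1, 2], "roll": 0, "grip": 0},
  {"xyz": [0, 0, 5], "roll": 0, "grip": 0},
  {"xyz": [0, 0, 0], "roll": 0, "grip": 0},
  {"xyz": [0, 0, 0], "roll": 0, "grip": 0},
  {"xyz": [0, 0, 6], "roll": 0, "grip": 0},
])

```text
time_s: 22.1
position: [0.5938, -0.1509, 0.0702]
tcp_rot: [[0.303, 0.953, 0.002], [0.953, -0.303, -0.001], [-0.0, 0.002, -1.0]]
force: [0.9, 0.3, -1.3]
opening: 0.319
grasp_force: 30.0
```

Emit:
move_arm([
  {"xyz": [0, 0, 6], "roll": 0, "grip": 0},
  {"xyz": [0, 0, 6], "roll": 0, "grip": 0},
  {"xyz": [0, 0, 5], "roll": 0, "grip": 0},
  {"xyz": [0, 0, 5], "roll": 0, "grip": 0},
  {"xyz": [0, 0, 2.4], "roll": 0, "grip": 0},
])

```text
time_s: 22.52
position: [0.5928, -0.1506, 0.0468]
tcp_rot: [[0.303, 0.953, -0.001], [0.953, -0.303, 0.0], [-0.0, -0.001, -1.0]]
force: [-7.2, 1.5, 29.2]
opening: 0.321
grasp_force: 30.0
```

Emit:
move_arm([
  {"xyz": [0, 0, 0], "roll": 0, "grip": 0},
  {"xyz": [0, 0, 0], "roll": 0, "grip": 0},
])

```text
time_s: 22.68
position: [0.5928, -0.1506, 0.0468]
tcp_rot: [[0.303, 0.953, -0.0], [0.953, -0.303, -0.0], [-0.0, -0.0, -1.0]]
force: [-3.0, 1.2, 11.3]
opening: 0.32
grasp_force: 30.0
```

Emit:
move_arm([
  {"xyz": [0, -0.2, -0.7], "roll": -0.1, "grip": 0},
  {"xyz": [-0.1, -0.2, 0], "roll": -0.12, "grip": 0},
  {"xyz": [-0.1, -0.2, 0], "roll": -0.12, "grip": 0},
  {"xyz": [-0.1, -0.1, 0], "roll": -0.12, "grip": 0},
  {"xyz": [-0.1, -0.2, 0], "roll": -0.12, "grip": 0},
])

```text
time_s: 23.1
position: [0.5928, -0.1505, 0.0469]
tcp_rot: [[-0.273, 0.962, 0.001], [0.962, 0.273, 0.0], [0.0, 0.001, -1.0]]
force: [0.1, 2.3, 6.1]
opening: 0.317
grasp_force: 30.0
```

Emit:
move_arm([
  {"xyz": [-0.1, -0.2, 0], "roll": -0.12, "grip": 0},
  {"xyz": [-0.1, -0.2, 0], "roll": -0.12, "grip": 0},
  {"xyz": [-0.1, -0.1, 0], "roll": -0.12, "grip": 0},
  {"xyz": [0, 0, 0], "roll": 0, "grip": 0},
  {"xyz": [0, 0, 0], "roll": 0, "grip": 0},
])

```text
time_s: 23.52
position: [0.5931, -0.1516, 0.0468]
tcp_rot: [[-0.588, 0.809, 0.003], [0.809, 0.588, -0.001], [-0.002, 0.002, -1.0]]
force: [0.9, 1.1, 5.4]
opening: 0.32
grasp_force: 30.0
```

```bash
python3 - <<'E'
from h import *
im,P,K,T=held("w11",6,13)
save("w11",cv2.resize(im[90:280,150:400],(790,600),interpolation=cv2.INTER_CUBIC))
E
```

```text
23.5167 pos [ 593.1 -151.6   46.8] yaw 126.03 F [0.9 1.1 5.4] 30.0 0.32
held n 1999 centre tool [17.3  21.16] rms 3.66 tooth ang tool -1.65 z 9.2
gear world [ 600.1 -125.2]
```

View pics/w11.png

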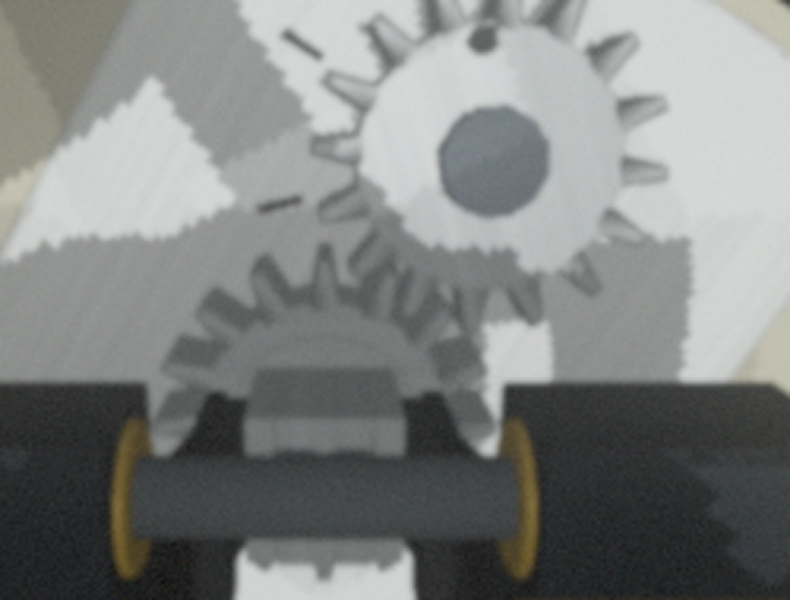

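```bash
python3 - <<'E'
from h import *
plan((.485,-.3705,.15,91),start=(.593,-.1515,.15,126),vmax=36)
E
```

```text
(0.485, -0.3705, 0.15, 91) 7
    [([-16.0, -31.0, 0.0], np.float64(0.087)), ([-19.0, -29.0, 0.0], np.float64(0.088)), ([-21.0, -28.0, 0.0], np.float64(0.087)), ([-24.0, -25.0, 0.0], np.float64(0.087)), ([-26.0, -24.0, 0.0], np.float64(0.087))]
    [([-28.0, -21.0, 0.0], np.float64(0.088)), ([-29.0, -19.0, 0.0], np.float64(0.087))]
```

Emit:
move_arm([
  {"xyz": [0, 0, -10], "roll": 0, "grip": 0},
  {"xyz": [0, 0, -20], "roll": 0, "grip": 0},
  {"xyz": [0, 0, -35], "roll": 0, "grip": 0},
  {"xyz": [0, 0, -38], "roll": 0, "grip": 0},
])

```text
time_s: 23.9
position: [0.5895, -0.1505, 0.1477]
tcp_rot: [[-0.589, 0.808, -0.007], [0.808, 0.589, 0.003], [0.006, -0.004, -1.0]]
force: [1.0, -0.5, -3.4]
opening: 0.32
grasp_force: 30.0
```

Emit:
move_arm([
  {"xyz": [-16, -31, 0], "roll": 0.087, "grip": 0},
  {"xyz": [-19, -29, 0], "roll": 0.088, "grip": 0},
  {"xyz": [-21, -28, 0], "roll": 0.087, "grip": 0},
  {"xyz": [-24, -25, 0], "roll": 0.087, "grip": 0},
  {"xyz": [-26, -24, 0], "roll": 0.087, "grip": 0},
])

```text
time_s: 24.32
position: [0.5137, -0.3087, 0.1487]
tcp_rot: [[-0.189, 0.982, -0.001], [0.982, 0.189, 0.001], [0.001, -0.001, -1.0]]
force: [0.1, -0.1, -2.3]
opening: 0.316
grasp_force: 30.0
```

Emit:
move_arm([
  {"xyz": [-28, -21, 0], "roll": 0.088, "grip": 0},
  {"xyz": [-29, -19, 0], "roll": 0.087, "grip": 0},
  {"xyz": [0, 0, 0], "roll": 0, "grip": 0},
  {"xyz": [0, 0, 0], "roll": 0, "grip": 0},
  {"xyz": [0, 0, 0], "roll": 0, "grip": 0},
])

```text
time_s: 24.73
position: [0.4834, -0.3698, 0.1484]
tcp_rot: [[-0.019, 1.0, -0.001], [1.0, 0.019, 0.002], [0.002, -0.001, -1.0]]
force: [-0.4, 0.1, -1.8]
opening: 0.32
grasp_force: 30.0
```

```bash
python3 - <<'E'
from h import *
im,P,K,T=held("w12",6,13)
m=(P[...,2]>.011)&(P[...,2]<.024)&(P[...,0]>.42)&(P[...,0]<.56)&(P[...,1]>-.46)&(P[...,1]<-.30)
q=P[m]*1000
h,e=np.histogram(q[:,0],np.arange(420,560,4)); print("x",e[0],h)
h,e=np.histogram(q[:,1],np.arange(-380,-300,4)); print("y",e[0],h)
E
```

```text
24.7333 pos [ 483.4 -369.8  148.4] yaw 91.1 F [-0.4  0.1 -1.8] 30.0 0.32
held n 1738 centre tool [-1.38  0.94] rms 0.14 tooth ang tool -0.23 z 9.2
gear world [ 484.4 -371.2]
x 420 [ 16  12  12  11 125  85  11  12  12  12  12  12  12  10  11  12  12  14
  16  16  15  15  14  16  15  16  13  24 212   0   0   0   0   0]
y -380 [ 21  23  23  27  25  28  31  32  24  25  29  28  28  29 342  29   0   0
   0]
```

Emit:
move_arm([
  {"xyz": [0, 2, 25], "roll": 0, "grip": 0},
  {"xyz": [0, 0, 30], "roll": 0, "grip": 0},
  {"xyz": [0, 0, 22], "roll": 0, "grip": 0},
  {"xyz": [0, 0, 16], "roll": 0, "grip": 0},
  {"xyz": [0, 0, 10], "roll": 0, "grip": 0},
])

```text
time_s: 25.2
position: [0.4859, -0.3676, 0.0436]
tcp_rot: [[-0.023, 1.0, -0.003], [1.0, 0.023, 0.003], [0.003, -0.003, -1.0]]
force: [-0.6, -0.6, -2.0]
opening: 0.316
grasp_force: 30.0
```

Emit:
move_arm([
  {"xyz": [0, 0, 10], "roll": 0, "grip": 0},
  {"xyz": [0, 0, 0], "roll": 0, "grip": 0},
  {"xyz": [0, 0, 0], "roll": 0, "grip": 0},
])

```text
time_s: 25.45
position: [0.4868, -0.3702, 0.0361]
tcp_rot: [[-0.022, 1.0, 0.0], [1.0, 0.022, -0.0], [-0.0, 0.0, -1.0]]
force: [0.0, 0.0, -2.2]
opening: 0.316
grasp_force: 30.0
```

Emit:
move_arm([
  {"xyz": [0, 0, 0], "roll": 0, "grip": 45},
  {"xyz": [0, 0, 0], "roll": 0, "grip": 45},
  {"xyz": [0, 0, 0], "roll": 0, "grip": 45},
])

```text
time_s: 25.7
position: [0.4867, -0.3711, 0.0369]
tcp_rot: [[-0.021, 1.0, 0.001], [1.0, 0.021, -0.002], [-0.002, 0.001, -1.0]]
force: [0.2, -0.9, 0.9]
opening: 0.429
grasp_force: 0.0
```

Emit:
move_arm([
  {"xyz": [0, 0, -15], "roll": 0, "grip": 45},
  {"xyz": [0, 0, -35], "roll": 0, "grip": 45},
  {"xyz": [0, 0, -40], "roll": 0, "grip": 45},
  {"xyz": [0, 0, -40], "roll": 0, "grip": 45},
  {"xyz": [0, 0, -20], "roll": 0, "grip": 55},
])

```text
time_s: 26.12
position: [0.4879, -0.3724, 0.1916]
tcp_rot: [[-0.021, 1.0, 0.006], [1.0, 0.021, -0.006], [-0.007, 0.006, -1.0]]
force: [0.7, -0.5, -0.2]
opening: 0.476
grasp_force: 0.0
```

```bash
python3 - <<'E'
from h import *
s=bot.read_state(); print(s["position"],yaw(s))
plan((.50,.0,.25,90),vmax=40)
E
```

```text
[ 0.48789113 -0.37240391  0.19162227] 91.19621184001248
(0.5, 0.0, 0.25, 90) 10
    [([37.0, 2.0, -6.0], np.float64(0.002)), ([37.0, 2.0, -6.0], np.float64(0.002)), ([38.0, 2.0, -6.0], np.float64(0.002)), ([37.0, 2.0, -5.0], np.float64(0.002)), ([37.0, 1.0, -6.0], np.float64(0.002))]
    [([37.0, 2.0, -6.0], np.float64(0.003)), ([38.0, 1.0, -6.0], np.float64(0.002)), ([37.0, 2.0, -6.0], np.float64(0.002)), ([37.0, 1.0, -6.0], np.float64(0.002)), ([37.0, 1.0, -5.0], np.float64(0.002))]
```

Emit:
move_arm([
  {"xyz": [37, 2, -6], "roll": 0, "grip": 55},
  {"xyz": [37, 2, -6], "roll": 0, "grip": 55},
  {"xyz": [38, 2, -6], "roll": 0, "grip": 55},
  {"xyz": [37, 2, -5], "roll": 0, "grip": 55},
  {"xyz": [37, 1, -6], "roll": 0, "grip": 55},
])

```text
time_s: 26.53
position: [0.4911, -0.1829, 0.2158]
tcp_rot: [[-0.02, 1.0, 0.001], [1.0, 0.02, -0.001], [-0.001, 0.001, -1.0]]
force: [1.4, 0.5, -0.1]
opening: 0.547
grasp_force: 0.0
```

Emit:
move_arm([
  {"xyz": [37, 2, -6], "roll": 0.01, "grip": 55},
  {"xyz": [38, 1, -6], "roll": 0.01, "grip": 55},
  {"xyz": [37, 2, -6], "roll": 0, "grip": 55},
  {"xyz": [37, 1, -6], "roll": 0, "grip": 55},
  {"xyz": [37, 1, -5], "roll": 0, "grip": 55},
])

```text
time_s: 26.95
position: [0.4969, 0.0033, 0.2451]
tcp_rot: [[-0.001, 1.0, 0.002], [1.0, 0.001, -0.0], [-0.0, 0.002, -1.0]]
force: [1.0, -0.1, -0.6]
opening: 0.545
grasp_force: 0.0
```

Emit:
move_arm([
  {"xyz": [37, 0, 0], "roll": 0, "grip": 55},
  {"xyz": [30, 0, 0], "roll": 0, "grip": 55},
  {"xyz": [0, 0, 0], "roll": 0, "grip": 55},
  {"xyz": [0, 0, 0], "roll": 0, "grip": 55},
  {"xyz": [0, 0, 0], "roll": 0, "grip": 55},
])

```text
time_s: 27.37
position: [0.4969, 0.0684, 0.2443]
tcp_rot: [[-0.002, 1.0, 0.001], [1.0, 0.002, -0.001], [-0.001, 0.001, -1.0]]
force: [0.0, -0.6, 0.1]
opening: 0.556
grasp_force: 0.0
```

```bash
python3 - <<'E'
from h import *
im,P,K,T=hubs("w13")
for l in("fine_thick","coarse_1"):
    print(l,[(round(x["conf"],2),(T[:3,:3]@np.array(x["at"])+T[:3,3]).round(3).tolist()) for x in bot.spot_in(l,"wrist")])
K,T=cam("top"); t,d=bot.capture("top"); save("top13",t); P=cloud(K,T,d)
for l in("fine_thin","fine_thick","coarse_1","plain_tray"): print(l,[(round(x["conf"],2),(T[:3,:3]@np.array(x["at"])+T[:3,3]).round(3).tolist()) for x in bot.spot_in(l,"top")])
m=(P[...,2]>.055)&(P[...,2]<.075)&(P[...,0]>.5)&(P[...,0]<.63)&(P[...,1]<-.22)&(P[...,1]>-.29)
print("fin",np.median(P[m],0))
E
```

```text
27.3667 [0.4969 0.0684 0.2443] 90.09
hub px [313.  47.] z 46.4 c [569.7 218.6] size [28.7 28.2] ang 79.4
hub px [298. 162.] z 46.7 c [556.7  80.6] size [28.  28.7] ang 34.0
fine_thick []
coarse_1 [(0.92, [0.555, 0.084, 0.016]), (0.66, [0.571, 0.216, 0.019])]
fine_thin [(0.55, [0.374, -0.355, 0.013])]
fine_thick [(0.88, [0.482, -0.365, 0.033])]
coarse_1 [(0.73, [0.561, 0.216, 0.018])]
plain_tray [(0.84, [0.452, 0.414, 0.006]), (0.67, [0.605, -0.253, 0.039])]
fin [ 0.56483225 -0.2532473   0.06323944]
```

```bash
python3 - <<'E'
from h import *
np.set_printoptions(linewidth=200,suppress=True)
Z=np.load("w9.npz"); P=cloud(Z["K"],Z["T"],Z["d"])
for x in np.arange(.52,.76,.03):
    print(round(x,2),[int(np.nanmax(np.r_[P[(abs(P[...,0]-x)<.015)&(abs(P[...,1]-y)<.02)][:,2]*1000,-1])) for y in np.arange(0,.36,.04)])
K,T=cam("top"); t=cv2.imread("pics/top13.png"); Z=np.load("top.npz")
im,d=bot.capture("top"); P=cloud(K,T,d)
m=(P[...,2]>.034)&(P[...,2]<.062)&(P[...,0]>.33)&(P[...,0]<.55)&(P[...,1]>-.43)&(P[...,1]<-.31)
n,L,st,ce=cv2.connectedComponentsWithStats(m.astype(np.uint8))
for i in range(1,n):
    if st[i,4]>8: print("tray hub",st[i,4],np.median(P[L==i],0).round(4))
plan((.5567,.0806,.11,34),vmax=38)
E
```

```text
0.52 [2, 17, 349, 360, 26, 2, 14, 2, 2]
0.55 [2, 18, 337, 335, 2, 48, 48, 2, 2]
0.58 [2, 18, 48, 19, 2, 48, 48, 3, 2]
0.61 [2, 9, 9, 7, 2, 17, 18, 3, 2]
0.64 [-1, 13, 13, 16, 9, 7, 3, 3, 2]
0.67 [-1, 32, 53, 64, 41, 15, 10, 10, 11]
0.7 [-1, 37, 130, 134, 134, 132, 128, 122, 51]
0.73 [-1, 57, 133, 135, 134, -1, -1, -1, -1]
tray hub 88 [ 0.4829 -0.3684  0.053 ]
tray hub 63 [ 0.3788 -0.3621  0.0449]
(0.5567, 0.0806, 0.11, 34) 9
    [([1.0, 7.0, 15.0], np.float64(0.109)), ([2.0, 6.0, 15.0], np.float64(0.108)), ([3.0, 6.0, 15.0], np.float64(0.109)), ([4.0, 6.0, 14.0], np.float64(0.108)), ([4.0, 6.0, 15.0], np.float64(0.109))]
    [([4.0, 5.0, 15.0], np.float64(0.109)), ([5.0, 4.0, 15.0], np.float64(0.108)), ([6.0, 4.0, 15.0], np.float64(0.109)), ([6.0, 3.0, 15.0], np.float64(0.108))]
```

Emit:
move_arm([
  {"xyz": [1, 7, 15], "roll": 0.109, "grip": 55},
  {"xyz": [2, 6, 15], "roll": 0.108, "grip": 55},
  {"xyz": [3, 6, 15], "roll": 0.109, "grip": 55},
  {"xyz": [4, 6, 14], "roll": 0.108, "grip": 55},
  {"xyz": [4, 6, 15], "roll": 0.109, "grip": 55},
])

```text
time_s: 28.23
position: [0.5311, 0.0756, 0.1693]
tcp_rot: [[0.521, 0.854, 0.0], [0.854, -0.521, 0.0], [0.0, 0.0, -1.0]]
force: [-0.3, 0.5, 1.1]
opening: 0.556
grasp_force: 0.0
```

Emit:
move_arm([
  {"xyz": [4, 5, 15], "roll": 0.109, "grip": 55},
  {"xyz": [5, 4, 15], "roll": 0.108, "grip": 55},
  {"xyz": [6, 4, 15], "roll": 0.109, "grip": 55},
  {"xyz": [6, 3, 15], "roll": 0.108, "grip": 55},
  {"xyz": [0, 0, 0], "roll": 0, "grip": 55},
])

```text
time_s: 28.65
position: [0.5565, 0.0812, 0.1073]
tcp_rot: [[0.829, 0.559, -0.003], [0.559, -0.829, 0.0], [-0.003, -0.002, -1.0]]
force: [0.3, -0.3, -0.5]
opening: 0.55
grasp_force: 0.0
```

Emit:
move_arm([
  {"xyz": [0, 0, 0], "roll": 0, "grip": 55},
  {"xyz": [0, 0, 0], "roll": 0, "grip": 55},
  {"xyz": [0, 0, 0], "roll": 0, "grip": 55},
])

```text
time_s: 28.9
position: [0.5569, 0.0812, 0.1108]
tcp_rot: [[0.827, 0.562, 0.001], [0.562, -0.827, -0.0], [0.001, 0.001, -1.0]]
force: [0.4, 0.4, -0.7]
opening: 0.551
grasp_force: 0.0
```

```bash
python3 - <<'E'
from h import *
s=bot.read_state(); print(s["position"],yaw(s))
plan((.5567,.0806,.026,34),vmax=29)
E
```

```text
[0.55692743 0.08116845 0.11082188] 34.16350117228868
(0.5567, 0.0806, 0.026, 34) 3
    [([-0.0, 0.0, 28.0], np.float64(0.001)), ([-0.0, 0.0, 29.0], np.float64(0.001)), ([-1.0, 0.0, 28.0], np.float64(0.001))]
```

Emit:
move_arm([
  {"xyz": [0, 0, 28], "roll": 0, "grip": 55},
  {"xyz": [0, 0, 29], "roll": 0, "grip": 55},
  {"xyz": [0, 0, 27], "roll": 0, "grip": 55},
  {"xyz": [0, 0, 0], "roll": 0, "grip": 55},
  {"xyz": [0, 0, 0], "roll": 0, "grip": 0},
])

```text
time_s: 29.32
position: [0.5559, 0.0813, 0.0257]
tcp_rot: [[0.828, 0.561, -0.002], [0.561, -0.828, 0.0], [-0.002, -0.001, -1.0]]
force: [-0.3, -0.1, 0.6]
opening: 0.523
grasp_force: 0.0
```

Emit:
move_arm([
  {"xyz": [0, 0, 0], "roll": 0, "grip": 0},
  {"xyz": [0, 0, 0], "roll": 0, "grip": 0},
  {"xyz": [0, 0, 0], "roll": 0, "grip": 0},
  {"xyz": [0, 0, 0], "roll": 0, "grip": 0},
  {"xyz": [0, 0, 0], "roll": 0, "grip": 0},
])

```text
time_s: 29.73
position: [0.558, 0.0813, 0.0278]
tcp_rot: [[0.828, 0.56, 0.003], [0.56, -0.828, -0.0], [0.003, 0.002, -1.0]]
force: [-0.3, 0.1, 7.2]
opening: 0.321
grasp_force: 30.0
```

Emit:
move_arm([
  {"xyz": [0, 0, -15], "roll": 0, "grip": 0},
  {"xyz": [0, 0, -30], "roll": 0, "grip": 0},
  {"xyz": [0, 0, -40], "roll": 0, "grip": 0},
  {"xyz": [0, 0, -39], "roll": 0, "grip": 0},
])

```text
time_s: 30.07
position: [0.5555, 0.0813, 0.1507]
tcp_rot: [[0.828, 0.56, -0.003], [0.56, -0.828, 0.0], [-0.002, -0.002, -1.0]]
force: [1.1, -0.0, -2.8]
opening: 0.32
grasp_force: 30.0
```

```bash
python3 - <<'E'
from h import *
s=bot.read_state(); print(s["position"],yaw(s),s["opening"],s["grasp_force"])
plan((.47,.30,.15,70),(.41,.409,.15,88),vmax=38)
E
```

```text
[0.55551002 0.08133589 0.15070721] 34.082518749618536 0.3196636280604591 29.998626708984375
(0.47, 0.3, 0.15, 70) 7
    [([7.0, -33.0, 0.0], np.float64(-0.09)), ([11.0, -32.0, 0.0], np.float64(-0.089)), ([13.0, -31.0, 0.0], np.float64(-0.09)), ([15.0, -29.0, 0.0], np.float64(-0.089)), ([19.0, -28.0, 1.0], np.float64(-0.09))]
    [([21.0, -26.0, -0.0], np.float64(-0.089)), ([23.0, -25.0, -0.0], np.float64(-0.09))]
(0.41, 0.409, 0.15, 88) 4
    [([20.0, -23.0, -0.0], np.float64(-0.079)), ([23.0, -22.0, -0.0], np.float64(-0.078)), ([24.0, -20.0, -0.0], np.float64(-0.079)), ([25.0, -18.0, -0.0], np.float64(-0.078))]
```

Emit:
move_arm([
  {"xyz": [7, -33, 0], "roll": -0.09, "grip": 0},
  {"xyz": [11, -32, 0], "roll": -0.089, "grip": 0},
  {"xyz": [13, -31, 0], "roll": -0.09, "grip": 0},
  {"xyz": [15, -29, 0], "roll": -0.089, "grip": 0},
  {"xyz": [19, -28, 0], "roll": -0.09, "grip": 0},
])

```text
time_s: 30.48
position: [0.4947, 0.2384, 0.1503]
tcp_rot: [[0.5, 0.866, 0.0], [0.866, -0.5, -0.0], [-0.0, 0.0, -1.0]]
force: [0.8, -0.1, -1.8]
opening: 0.32
grasp_force: 30.0
```

Emit:
move_arm([
  {"xyz": [21, -26, 0], "roll": -0.089, "grip": 0},
  {"xyz": [23, -25, 0], "roll": -0.09, "grip": 0},
  {"xyz": [20, -23, 0], "roll": -0.079, "grip": 0},
  {"xyz": [23, -22, 0], "roll": -0.078, "grip": 0},
  {"xyz": [24, -20, 0], "roll": -0.079, "grip": 0},
])

```text
time_s: 30.9
position: [0.4249, 0.3835, 0.1501]
tcp_rot: [[0.109, 0.994, -0.0], [0.994, -0.109, -0.0], [-0.0, -0.0, -1.0]]
force: [0.7, 0.8, -2.2]
opening: 0.316
grasp_force: 30.0
```

Emit:
move_arm([
  {"xyz": [25, -18, 0], "roll": -0.078, "grip": 0},
  {"xyz": [0, 0, 0], "roll": 0, "grip": 0},
  {"xyz": [0, 0, 0], "roll": 0, "grip": 0},
  {"xyz": [0, 0, 0], "roll": 0, "grip": 0},
  {"xyz": [0, 0, 0], "roll": 0, "grip": 0},
])

```text
time_s: 31.32
position: [0.4115, 0.4082, 0.1499]
tcp_rot: [[0.036, 0.999, -0.0], [0.999, -0.036, -0.0], [-0.0, -0.0, -1.0]]
force: [-0.3, -0.5, -2.4]
opening: 0.32
grasp_force: 30.0
```

```bash
python3 - <<'E'
from h import *
im,P,K,T=held("w14",5,15)
m=(P[...,2]>.011)&(P[...,2]<.024)&(P[...,0]>.33)&(P[...,0]<.60)&(P[...,1]>.34)&(P[...,1]<.49)
q=P[m]*1000
h,e=np.histogram(q[:,0],np.arange(340,580,4)); print("x",e[0],h)
h,e=np.histogram(q[:,1],np.arange(400,480,4)); print("y",e[0],h)
E
```

```text
31.3167 pos [411.5 408.2 149.9] yaw 87.92 F [-0.3 -0.5 -2.4] 30.0 0.32
held n 1529 centre tool [-2.52  0.84] rms 0.65 tooth ang tool 11.04 z 11.2
gear world [412.3 405.7]
x 340 [  0   0   0   0   0  59 203  13  13  15  15  15  16  16  16  16   9  12
  12  12  12  12  12  10  11  12  12  12  12  11  12  10  18  12  12  12
  12  12  10  12  11  15  16  15  17  15  17  16  13  14  11  13 177 267
   0   0  51 267  26]
y 400 [ 33  33  32  39  32  36  35  33  37  48  62  63  60 164 451 120  28  29
  25]
```

Emit:
move_arm([
  {"xyz": [4, 1.5, 25], "roll": 0, "grip": 0},
  {"xyz": [0, 0, 32], "roll": 0, "grip": 0},
  {"xyz": [0, 0, 25], "roll": 0, "grip": 0},
  {"xyz": [0, 0, 16], "roll": 0, "grip": 0},
  {"xyz": [0, 0, 11], "roll": 0, "grip": 0},
])

```text
time_s: 31.78
position: [0.4127, 0.4113, 0.0388]
tcp_rot: [[0.037, 0.999, -0.003], [0.999, -0.037, -0.002], [-0.002, -0.003, -1.0]]
force: [-0.1, 0.3, -2.8]
opening: 0.315
grasp_force: 30.0
```

Emit:
move_arm([
  {"xyz": [0, 0, 9.5], "roll": 0, "grip": 0},
  {"xyz": [0, 0, 0], "roll": 0, "grip": 0},
  {"xyz": [0, 0, 0], "roll": 0, "grip": 0},
])

```text
time_s: 32.03
position: [0.4138, 0.413, 0.0316]
tcp_rot: [[0.036, 0.999, 0.001], [0.999, -0.036, 0.001], [0.001, 0.001, -1.0]]
force: [0.6, -0.1, -1.7]
opening: 0.323
grasp_force: 30.0
```

Emit:
move_arm([
  {"xyz": [0, 0, 0], "roll": 0, "grip": 45},
  {"xyz": [0, 0, 0], "roll": 0, "grip": 45},
  {"xyz": [0, 0, 0], "roll": 0, "grip": 45},
])

```text
time_s: 32.28
position: [0.4135, 0.4134, 0.0323]
tcp_rot: [[0.035, 0.999, 0.002], [0.999, -0.035, 0.001], [0.001, 0.002, -1.0]]
force: [-0.5, 0.2, 0.1]
opening: 0.428
grasp_force: 0.0
```

Emit:
move_arm([
  {"xyz": [0, 0, -15], "roll": 0, "grip": 45},
  {"xyz": [0, 0, -35], "roll": 0, "grip": 45},
  {"xyz": [0, 0, -40], "roll": 0, "grip": 45},
  {"xyz": [0, 0, -40], "roll": 0, "grip": 45},
  {"xyz": [0, 0, -20], "roll": 0, "grip": 55},
])

```text
time_s: 32.7
position: [0.4147, 0.4146, 0.1868]
tcp_rot: [[0.035, 0.999, 0.007], [0.999, -0.035, 0.005], [0.005, 0.007, -1.0]]
force: [-0.2, 0.4, 0.6]
opening: 0.472
grasp_force: 0.0
```

```bash
python3 - <<'E'
from h import *
s=bot.read_state(); print(s["position"],yaw(s))
plan((.54,.13,.22,92),vmax=40)
E
```

```text
[0.41473768 0.41459262 0.1867543 ] 88.00812888260826
(0.54, 0.13, 0.22, 92) 8
    [([-35.0, 17.0, -4.0], np.float64(-0.009)), ([-35.0, 16.0, -4.0], np.float64(-0.008)), ([-35.0, 17.0, -4.0], np.float64(-0.009)), ([-36.0, 16.0, -5.0], np.float64(-0.009)), ([-35.0, 15.0, -4.0], np.float64(-0.009))]
    [([-36.0, 16.0, -4.0], np.float64(-0.008)), ([-36.0, 15.0, -4.0], np.float64(-0.009)), ([-36.0, 14.0, -4.0], np.float64(-0.009))]
```

Emit:
move_arm([
  {"xyz": [-35, 17, -4], "roll": -0.009, "grip": 55},
  {"xyz": [-35, 16, -4], "roll": -0.008, "grip": 55},
  {"xyz": [-35, 17, -4], "roll": -0.009, "grip": 55},
  {"xyz": [-36, 16, -5], "roll": -0.009, "grip": 55},
  {"xyz": [-35, 15, -4], "roll": -0.009, "grip": 55},
])

```text
time_s: 33.12
position: [0.4913, 0.2342, 0.2035]
tcp_rot: [[-0.01, 1.0, 0.002], [1.0, 0.01, 0.0], [0.0, 0.002, -1.0]]
force: [1.8, 0.2, -0.0]
opening: 0.547
grasp_force: 0.0
```

Emit:
move_arm([
  {"xyz": [-36, 16, -4], "roll": -0.008, "grip": 55},
  {"xyz": [-36, 15, -4], "roll": -0.009, "grip": 55},
  {"xyz": [-36, 14, -4], "roll": -0.009, "grip": 55},
  {"xyz": [0, 0, 0], "roll": 0, "grip": 55},
  {"xyz": [0, 0, 0], "roll": 0, "grip": 55},
])

```text
time_s: 33.53
position: [0.5387, 0.1265, 0.2151]
tcp_rot: [[-0.031, 1.0, 0.002], [1.0, 0.031, 0.0], [0.0, 0.002, -1.0]]
force: [0.1, 0.7, -0.6]
opening: 0.546
grasp_force: 0.0
```

Emit:
move_arm([
  {"xyz": [0, 0, 0], "roll": 0, "grip": 55},
  {"xyz": [0, 0, 0], "roll": 0, "grip": 55},
  {"xyz": [0, 0, 0], "roll": 0, "grip": 55},
])

```text
time_s: 33.78
position: [0.5366, 0.1299, 0.2143]
tcp_rot: [[-0.037, 0.999, -0.001], [0.999, 0.037, 0.0], [0.0, -0.001, -1.0]]
force: [-0.0, 0.3, 0.0]
opening: 0.55
grasp_force: 0.0
```

```bash
python3 - <<'E'
from h import *
hubs("w15",ymax=.3)
plan((.5697,.2186,.11,169.4),vmax=38)
E
```

```text
33.7833 [0.5366 0.1299 0.2143] 92.13
hub px [284. 101.] z 46.6 c [569.7 218.6] size [28.  28.1] ang 79.6
(0.5697, 0.2186, 0.11, 169.4) 12
    [([7.0, 3.0, 9.0], np.float64(-0.112)), ([7.0, 4.0, 8.0], np.float64(-0.113)), ([7.0, 4.0, 9.0], np.float64(-0.112)), ([5.0, 6.0, 9.0], np.float64(-0.112)), ([6.0, 6.0, 8.0], np.float64(-0.113))]
    [([4.0, 6.0, 9.0], np.float64(-0.112)), ([4.0, 7.0, 9.0], np.float64(-0.113)), ([3.0, 7.0, 9.0], np.float64(-0.112)), ([2.0, 8.0, 8.0], np.float64(-0.112)), ([2.0, 8.0, 9.0], np.float64(-0.113))]
    [([0.0, 8.0, 9.0], np.float64(-0.112)), ([-0.0, 7.0, 8.0], np.float64(-0.112))]
```

Emit:
move_arm([
  {"xyz": [7, 3, 4], "roll": -0.112, "grip": 55},
  {"xyz": [7, 4, 4], "roll": -0.113, "grip": 55},
  {"xyz": [7, 4, 4], "roll": -0.112, "grip": 55},
  {"xyz": [5, 6, 4], "roll": -0.112, "grip": 55},
  {"xyz": [6, 6, 4], "roll": -0.113, "grip": 55},
])

```text
time_s: 34.25
position: [0.5513, 0.1672, 0.1941]
tcp_rot: [[-0.568, 0.823, -0.0], [0.823, 0.568, -0.0], [-0.0, -0.0, -1.0]]
force: [0.4, -0.5, 0.3]
opening: 0.545
grasp_force: 0.0
```

Emit:
move_arm([
  {"xyz": [4, 6, 4], "roll": -0.112, "grip": 55},
  {"xyz": [4, 7, 10], "roll": -0.113, "grip": 55},
  {"xyz": [3, 7, 12], "roll": -0.112, "grip": 55},
  {"xyz": [2, 8, 12], "roll": -0.112, "grip": 55},
  {"xyz": [2, 8, 14], "roll": -0.113, "grip": 55},
])

```text
time_s: 34.67
position: [0.565, 0.2044, 0.1422]
tcp_rot: [[-0.919, 0.393, 0.001], [0.393, 0.919, 0.0], [-0.001, 0.001, -1.0]]
force: [0.4, -0.0, 0.0]
opening: 0.546
grasp_force: 0.0
```

Emit:
move_arm([
  {"xyz": [0, 8, 16], "roll": -0.112, "grip": 55},
  {"xyz": [0, 7, 16], "roll": -0.112, "grip": 55},
  {"xyz": [0, 0, 0], "roll": 0, "grip": 55},
  {"xyz": [0, 0, 0], "roll": 0, "grip": 55},
  {"xyz": [0, 0, 0], "roll": 0, "grip": 55},
])

```text
time_s: 35.08
position: [0.5702, 0.2173, 0.1109]
tcp_rot: [[-0.982, 0.188, 0.0], [0.188, 0.982, -0.0], [-0.0, 0.0, -1.0]]
force: [0.8, -0.9, 1.4]
opening: 0.55
grasp_force: 0.0
```

```bash
python3 - <<'E'
from h import *
s=bot.read_state(); print(s["position"],yaw(s))
plan((.5697,.2186,.026,169.5),vmax=29)
E
```

```text
[0.57019491 0.21725475 0.11087955] 169.16853097873997
(0.5697, 0.2186, 0.026, 169.5) 3
    [([0.0, 0.0, 28.0], np.float64(-0.002)), ([0.0, 1.0, 29.0], np.float64(-0.002)), ([1.0, 0.0, 28.0], np.float64(-0.002))]
```

Emit:
move_arm([
  {"xyz": [0.5, 1, 28], "roll": -0.005, "grip": 55},
  {"xyz": [0, 0, 29], "roll": 0, "grip": 55},
  {"xyz": [0, 0, 27], "roll": 0, "grip": 55},
  {"xyz": [0, 0, 0], "roll": 0, "grip": 55},
  {"xyz": [0, 0, 0], "roll": 0, "grip": 0},
])

```text
time_s: 35.5
position: [0.5695, 0.2175, 0.0263]
tcp_rot: [[-0.983, 0.183, -0.002], [0.183, 0.983, -0.0], [0.002, -0.001, -1.0]]
force: [-0.6, 0.2, 0.8]
opening: 0.524
grasp_force: 0.0
```

Emit:
move_arm([
  {"xyz": [0, 0, 0], "roll": 0, "grip": 0},
  {"xyz": [0, 0, 0], "roll": 0, "grip": 0},
  {"xyz": [0, 0, 0], "roll": 0, "grip": 0},
  {"xyz": [0, 0, 0], "roll": 0, "grip": 0},
  {"xyz": [0, 0, 0], "roll": 0, "grip": 0},
])

```text
time_s: 35.92
position: [0.5715, 0.2182, 0.0285]
tcp_rot: [[-0.983, 0.182, 0.004], [0.182, 0.983, 0.001], [-0.004, 0.001, -1.0]]
force: [0.4, -0.2, 7.4]
opening: 0.316
grasp_force: 30.0
```

Emit:
move_arm([
  {"xyz": [0, 0, -15], "roll": 0, "grip": 0},
  {"xyz": [0, 0, -30], "roll": 0, "grip": 0},
  {"xyz": [0, 0, -40], "roll": 0, "grip": 0},
  {"xyz": [0, 0, -39], "roll": 0, "grip": 0},
])

```text
time_s: 36.25
position: [0.5687, 0.2176, 0.1509]
tcp_rot: [[-0.983, 0.182, -0.003], [0.182, 0.983, -0.001], [0.003, -0.001, -1.0]]
force: [0.3, -0.8, -2.6]
opening: 0.318
grasp_force: 30.0
```

```bash
python3 - <<'E'
from h import *
s=bot.read_state(); print(s["position"],yaw(s),s["opening"],s["grasp_force"])
plan((.503,.409,.15,88),vmax=38)
E
```

```text
[0.56865169 0.21758782 0.1508913 ] 169.52089528732566 0.3184948836700902 29.999805316329002
(0.503, 0.409, 0.15, 88) 12
    [([8.0, 15.0, 0.0], np.float64(0.119)), ([10.0, 13.0, 0.0], np.float64(0.118)), ([12.0, 13.0, 0.0], np.float64(0.119)), ([13.0, 10.0, 0.0], np.float64(0.118)), ([14.0, 10.0, 0.0], np.float64(0.119))]
    [([15.0, 7.0, 0.0], np.float64(0.118)), ([16.0, 6.0, 1.0], np.float64(0.119)), ([16.0, 4.0, -0.0], np.float64(0.119)), ([17.0, 2.0, -0.0], np.float64(0.118)), ([17.0, -0.0, -0.0], np.float64(0.119))]
    [([16.0, -2.0, -0.0], np.float64(0.118)), ([17.0, -5.0, -0.0], np.float64(0.119))]
```

Emit:
move_arm([
  {"xyz": [8, 15, 0], "roll": 0.119, "grip": 0},
  {"xyz": [10, 13, 0], "roll": 0.118, "grip": 0},
  {"xyz": [12, 13, 0], "roll": 0.119, "grip": 0},
  {"xyz": [13, 10, 0], "roll": 0.118, "grip": 0},
  {"xyz": [14, 10, 0], "roll": 0.119, "grip": 0},
])

```text
time_s: 36.67
position: [0.5415, 0.2983, 0.1506]
tcp_rot: [[-0.71, 0.705, -0.001], [0.705, 0.71, -0.0], [0.0, -0.001, -1.0]]
force: [-0.4, 0.4, -1.8]
opening: 0.32
grasp_force: 30.0
```

Emit:
move_arm([
  {"xyz": [15, 7, 0], "roll": 0.118, "grip": 0},
  {"xyz": [16, 6, 0], "roll": 0.119, "grip": 0},
  {"xyz": [16, 4, 0], "roll": 0.119, "grip": 0},
  {"xyz": [17, 2, 0], "roll": 0.118, "grip": 0},
  {"xyz": [17, 0, 0], "roll": 0.119, "grip": 0},
])

```text
time_s: 37.08
position: [0.5146, 0.3782, 0.1503]
tcp_rot: [[-0.195, 0.981, -0.001], [0.981, 0.195, -0.0], [-0.0, -0.001, -1.0]]
force: [0.1, -0.4, -2.2]
opening: 0.317
grasp_force: 30.0
```

Emit:
move_arm([
  {"xyz": [16, -2, 0], "roll": 0.118, "grip": 0},
  {"xyz": [17, -5, 0], "roll": 0.119, "grip": 0},
  {"xyz": [0, 0, 0], "roll": 0, "grip": 0},
  {"xyz": [0, 0, 0], "roll": 0, "grip": 0},
  {"xyz": [0, 0, 0], "roll": 0, "grip": 0},
])

```text
time_s: 37.5
position: [0.5036, 0.4089, 0.1502]
tcp_rot: [[0.033, 0.999, -0.001], [0.999, -0.033, -0.001], [-0.001, -0.0, -1.0]]
force: [0.1, -0.4, -1.3]
opening: 0.319
grasp_force: 30.0
```

```bash
python3 - <<'E'
from h import *
im,P,K,T=held("w16",5,15)
m=(P[...,2]>.011)&(P[...,2]<.024)&(P[...,0]>.33)&(P[...,0]<.60)&(P[...,1]>.34)&(P[...,1]<.49)
q=P[m]*1000
h,e=np.histogram(q[:,0],np.arange(500,580,4)); print("x",e[0],h)
h,e=np.histogram(q[:,1],np.arange(400,480,4)); print("y",e[0],h)
m=(P[...,2]>.03)&(P[...,0]>.38)&(P[...,0]<.45)&(P[...,1]>.38)&(P[...,1]<.46)&(P[...,2]<.06)
q=P[m];print("coarse A hub",len(q),np.median(q,0),cv2.minAreaRect(q[:,:2].astype(np.float32)*1000) if len(q) else 0)
m=(P[...,0]>.54)&(P[...,0]<.62)&(P[...,1]>.36)&(P[...,1]<.5); print("max z beyond tray",np.nanmax(P[m][:,2]))
save("w16",cv2.resize(im,(800,600)))
E
```

```text
37.5 pos [503.6 408.9 150.2] yaw 88.1 F [ 0.1 -0.4 -1.3] 30.0 0.319
held n 1680 centre tool [1.9  0.91] rms 0.14 tooth ang tool 0.18 z 11.7
gear world [504.6 410.8]
x 500 [ 16  12  16  16  16  16  14  15  14  12  12  12  64 203   0   0  20 101
  16]
y 400 [ 83 110 169 166  72  79 210 244 165 119 109  74  45 150 454  84  10  12
  13]
coarse A hub 889 [0.41506419 0.4122593  0.04880099] ((414.2024230957031, 411.6937561035156), (27.752883911132812, 28.924440383911133), 87.87996673583984)
max z beyond tray 0.26546139209191055
```

View pics/w16.png

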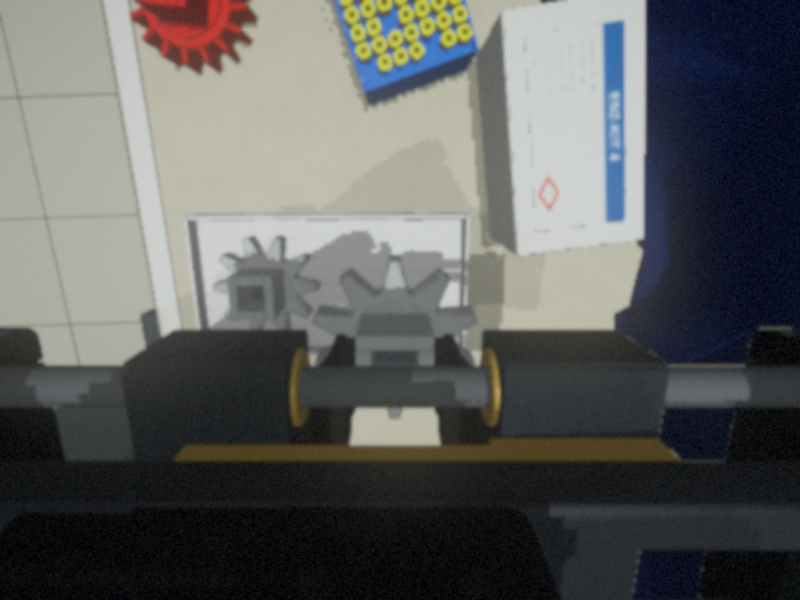

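```bash
python3 - <<'E'
from h import *
Z=np.load("w16.npz"); P=cloud(Z["K"],Z["T"],Z["d"])
P=P[160//1:,:] if 0 else P[:165,300:420]
m=(P[...,2]>.03)&(P[...,2]<.2)&(P[...,0]>.53)&(P[...,0]<.66)
q=P[m]; print(len(q),q.min(0),q.max(0),np.percentile(q[:,2],[50,90]), q[q[:,1]<np.percentile(q[:,1],3)].mean(0))
E
```

```text
15422 [0.54845643 0.43695048 0.03003444] [0.63968933 0.56562889 0.0785464 ] [0.07573888 0.0767547 ] [0.59180898 0.44143554 0.07195945]
```

Emit:
move_arm([
  {"xyz": [0, 0, 25], "roll": 0, "grip": 0},
  {"xyz": [0, 0, 32], "roll": 0, "grip": 0},
  {"xyz": [0, 0, 25], "roll": 0, "grip": 0},
  {"xyz": [0, 0, 16], "roll": 0, "grip": 0},
  {"xyz": [0, 0, 11], "roll": 0, "grip": 0},
])

```text
time_s: 37.97
position: [0.5031, 0.4077, 0.039]
tcp_rot: [[0.036, 0.999, -0.003], [0.999, -0.036, -0.002], [-0.002, -0.003, -1.0]]
force: [-0.3, -0.5, -1.9]
opening: 0.317
grasp_force: 30.0
```

Emit:
move_arm([
  {"xyz": [0, 0, 9.5], "roll": 0, "grip": 0},
  {"xyz": [0, 0, 0], "roll": 0, "grip": 0},
  {"xyz": [0, 0, 0], "roll": 0, "grip": 0},
])

```text
time_s: 38.22
position: [0.5049, 0.4095, 0.0323]
tcp_rot: [[0.035, 0.999, 0.001], [0.999, -0.035, 0.001], [0.001, 0.001, -1.0]]
force: [-0.6, -0.4, -2.0]
opening: 0.322
grasp_force: 30.0
```

Emit:
move_arm([
  {"xyz": [0, 0, 0], "roll": 0, "grip": 45},
  {"xyz": [0, 0, 0], "roll": 0, "grip": 45},
  {"xyz": [0, 0, 0], "roll": 0, "grip": 45},
])

```text
time_s: 38.47
position: [0.5046, 0.4099, 0.0329]
tcp_rot: [[0.035, 0.999, 0.002], [0.999, -0.035, 0.001], [0.001, 0.002, -1.0]]
force: [-0.2, -0.2, -0.8]
opening: 0.428
grasp_force: 0.0
```

Emit:
move_arm([
  {"xyz": [0, 0, -15], "roll": 0, "grip": 45},
  {"xyz": [0, 0, -35], "roll": 0, "grip": 45},
  {"xyz": [0, 0, -40], "roll": 0, "grip": 45},
  {"xyz": [0, 0, -40], "roll": 0, "grip": 45},
  {"xyz": [0, 0, -20], "roll": 0, "grip": 55},
])

```text
time_s: 38.88
position: [0.5062, 0.411, 0.1879]
tcp_rot: [[0.035, 0.999, 0.008], [0.999, -0.035, 0.005], [0.005, 0.008, -1.0]]
force: [0.0, 1.1, 0.5]
opening: 0.475
grasp_force: 0.0
```

```bash
python3 - <<'E'
from h import *
s=bot.read_state(); print(s["position"],yaw(s))
# look spot for plain tray: back off in -y, then on to the divided tray
plan((.47,.33,.22,88),(.44,-.10,.22,90),vmax=40)
E
```

```text
[0.5061836  0.41101709 0.18785968] 88.01160602060094
(0.47, 0.33, 0.22, 88) 3
    [([-27.0, -11.0, -11.0], np.float64(0.0)), ([-28.0, -11.0, -10.0], np.float64(0.0)), ([-27.0, -11.0, -11.0], np.float64(0.0))]
(0.44, -0.1, 0.22, 90) 11
    [([-39.0, -1.0, -0.0], np.float64(-0.003)), ([-39.0, -2.0, -0.0], np.float64(-0.003)), ([-40.0, -2.0, -0.0], np.float64(-0.003)), ([-39.0, -1.0, -0.0], np.float64(-0.004)), ([-39.0, -2.0, -0.0], np.float64(-0.003))]
    [([-39.0, -2.0, -0.0], np.float64(-0.003)), ([-39.0, -2.0, -0.0], np.float64(-0.003)), ([-39.0, -3.0, -0.0], np.float64(-0.003)), ([-39.0, -2.0, -0.0], np.float64(-0.003)), ([-40.0, -3.0, -0.0], np.float64(-0.004))]
    [([-39.0, -2.0, -0.0], np.float64(-0.003))]
```

Emit:
move_arm([
  {"xyz": [-27, -11, -11], "roll": 0, "grip": 40},
  {"xyz": [-28, -11, -10], "roll": 0, "grip": 40},
  {"xyz": [-27, -11, -11], "roll": 0, "grip": 40},
  {"xyz": [0, 0, 0], "roll": 0, "grip": 40},
  {"xyz": [0, 0, 0], "roll": 0, "grip": 40},
])

```text
time_s: 39.3
position: [0.4681, 0.3281, 0.2154]
tcp_rot: [[0.037, 0.999, 0.002], [0.999, -0.037, 0.001], [0.001, 0.002, -1.0]]
force: [-0.5, 0.4, -0.6]
opening: 0.403
grasp_force: 0.0
```

Emit:
move_arm([
  {"xyz": [0, 0, 0], "roll": 0, "grip": 40},
  {"xyz": [0, 0, 0], "roll": 0, "grip": 40},
  {"xyz": [0, 0, 0], "roll": 0, "grip": 40},
])

```text
time_s: 39.55
position: [0.4684, 0.3295, 0.2134]
tcp_rot: [[0.034, 0.999, -0.0], [0.999, -0.034, 0.0], [0.0, -0.0, -1.0]]
force: [-0.3, 0.7, -0.4]
opening: 0.403
grasp_force: 0.0
```

```bash
cat >> h.py <<'E'
def traycheck(P,y0,y1):
    lab=(P[...,2]>.038)&(P[...,2]<.065)&(P[...,0]>.34)&(P[...,0]<.57)&(P[...,1]>y0)&(P[...,1]<y1)
    n,L,st,ce=cv2.connectedComponentsWithStats(lab.astype(np.uint8))
    for i in range(1,n):
        if st[i,4]>60:
            q=P[L==i]; zt=np.nanmedian(q[:,2]); q=q[abs(q[:,2]-zt)<.005]; c,sz,a=cv2.minAreaRect(q[:,:2].astype(np.float32)*1000)
            A=np.c_[q[:,:2]-q[:,:2].mean(0),np.ones(len(q))]; k=np.linalg.lstsq(A,q[:,2],rcond=None)[0]
            print("hub c",np.round(c,1),"size",np.round(sz,1),"z",(k[2]*1000).round(1),"tilt",np.hypot(*k[:2]).round(3))
E
python3 - <<'E'
from h import *
s=bot.read_state(); print(s["position"])
K,T=cam("wrist"); im,d=bot.capture("wrist"); traycheck(cloud(K,T,d),.36,.46)
s=bot.read_state()
plan((.44,-.10,.24,90),(.43,-.44,.25,90),vmax=41)
E
```

```text
[0.46840877 0.32948025 0.21338442]
hub c [505.5 411.4] size [26.9 28.2] z 49.4 tilt 0.016
hub c [414.3 411.3] size [27.  28.1] z 49.3 tilt 0.008
(0.44, -0.1, 0.24, 90) 11
    [([-39.0, -1.0, -2.0], np.float64(-0.003)), ([-39.0, -2.0, -3.0], np.float64(-0.003)), ([-39.0, -1.0, -2.0], np.float64(-0.003)), ([-39.0, -2.0, -3.0], np.float64(-0.003)), ([-39.0, -1.0, -2.0], np.float64(-0.004))]
    [([-40.0, -2.0, -3.0], np.float64(-0.003)), ([-39.0, -2.0, -2.0], np.float64(-0.003)), ([-39.0, -2.0, -2.0], np.float64(-0.003)), ([-39.0, -2.0, -3.0], np.float64(-0.003)), ([-39.0, -3.0, -2.0], np.float64(-0.003))]
    [([-39.0, -2.0, -3.0], np.float64(-0.003))]
(0.43, -0.44, 0.25, 90) 9
    [([-38.0, -1.0, -1.0], np.float64(-0.0)), ([-38.0, -1.0, -1.0], np.float64(-0.0)), ([-37.0, -1.0, -1.0], np.float64(-0.0)), ([-38.0, -2.0, -1.0], np.float64(-0.0)), ([-38.0, -1.0, -1.0], np.float64(-0.0))]
    [([-38.0, -1.0, -1.0], np.float64(-0.0)), ([-37.0, -1.0, -2.0], np.float64(-0.0)), ([-38.0, -1.0, -1.0], np.float64(-0.0)), ([-38.0, -1.0, -1.0], np.float64(-0.0))]
```

Emit:
move_arm([
  {"xyz": [-39, -1, -2], "roll": -0.003, "grip": 40},
  {"xyz": [-39, -2, -3], "roll": -0.003, "grip": 40},
  {"xyz": [-39, -1, -2], "roll": -0.003, "grip": 40},
  {"xyz": [-39, -2, -3], "roll": -0.003, "grip": 40},
  {"xyz": [-39, -1, -2], "roll": -0.003, "grip": 40},
])

```text
time_s: 40.02
position: [0.4552, 0.133, 0.2256]
tcp_rot: [[0.018, 1.0, -0.0], [1.0, -0.018, 0.0], [-0.0, -0.0, -1.0]]
force: [0.9, -0.8, 0.7]
opening: 0.397
grasp_force: 0.0
```

Emit:
move_arm([
  {"xyz": [-40, -2, -3], "roll": -0.003, "grip": 40},
  {"xyz": [-39, -2, -2], "roll": -0.003, "grip": 40},
  {"xyz": [-39, -2, -2], "roll": -0.003, "grip": 40},
  {"xyz": [-39, -2, -3], "roll": -0.003, "grip": 40},
  {"xyz": [-39, -3, -2], "roll": -0.003, "grip": 40},
])

```text
time_s: 40.43
position: [0.442, -0.0635, 0.2379]
tcp_rot: [[0.004, 1.0, 0.001], [1.0, -0.004, -0.0], [-0.0, 0.001, -1.0]]
force: [1.2, -0.3, 0.2]
opening: 0.401
grasp_force: 0.0
```

Emit:
move_arm([
  {"xyz": [-39, -2, -3], "roll": -0.003, "grip": 40},
  {"xyz": [-38, -1, 0], "roll": 0, "grip": 40},
  {"xyz": [-38, -1, 0], "roll": 0, "grip": 40},
  {"xyz": [-38, -1, 0], "roll": 0, "grip": 40},
  {"xyz": [-38, -1, 0], "roll": 0, "grip": 40},
])

```text
time_s: 40.85
position: [0.4352, -0.2547, 0.2405]
tcp_rot: [[0.002, 1.0, -0.0], [1.0, -0.002, 0.0], [0.0, -0.0, -1.0]]
force: [1.2, 0.6, -0.1]
opening: 0.402
grasp_force: 0.0
```

Emit:
move_arm([
  {"xyz": [-38, -1, 0], "roll": 0, "grip": 40},
  {"xyz": [-38, -1, 0], "roll": 0, "grip": 40},
  {"xyz": [-30, 0, 0], "roll": 0, "grip": 40},
  {"xyz": [0, 0, 0], "roll": 0, "grip": 40},
  {"xyz": [0, 0, 0], "roll": 0, "grip": 40},
])

```text
time_s: 41.27
position: [0.4331, -0.3603, 0.24]
tcp_rot: [[0.004, 1.0, -0.0], [1.0, -0.004, 0.001], [0.001, -0.0, -1.0]]
force: [0.3, 0.4, -0.9]
opening: 0.401
grasp_force: 0.0
```

Emit:
move_arm([
  {"xyz": [0, 0, 0], "roll": 0, "grip": 40},
  {"xyz": [0, 0, 0], "roll": 0, "grip": 40},
])

```text
time_s: 41.43
position: [0.4329, -0.3571, 0.2404]
tcp_rot: [[0.001, 1.0, -0.001], [1.0, -0.001, 0.002], [0.002, -0.001, -1.0]]
force: [-0.7, 0.1, 0.3]
opening: 0.401
grasp_force: 0.0
```

```bash
python3 - <<'E'
from h import *
s=bot.read_state(); print(s["position"],yaw(s))
K,T=cam("wrist"); im,d=bot.capture("wrist"); P=cloud(K,T,d); traycheck(P,-.43,-.32)
m=(P[...,2]>.057)&(P[...,2]<.07)&(P[...,0]>.52)&(P[...,0]<.62)&(P[...,1]<-.22)&(P[...,1]>-.29)
if m.sum()>5: print("fin",m.sum(),cv2.minAreaRect(P[m][:,:2].astype(np.float32)*1000),np.median(P[m],0))
print([(round(x["conf"],2),(T[:3,:3]@np.array(x["at"])+T[:3,3]).round(3).tolist()) for l in("slide_box","dropper_a","petri_0") for x in bot.spot_in(l,"wrist")[:1]])
plan((.5665,-.2548,.15,95),(.5665,-.2548,.046,95),vmax=35)
E
```

```text
[ 0.43293166 -0.35707444  0.24036796] 89.96121331463019
hub c [ 382.3 -362.2] size [28.1 28.2] z 45.2 tilt 0.0
hub c [ 487.4 -371.5] size [28.  28.4] z 55.2 tilt 0.024
fin 296 ((569.123291015625, -255.3018341064453), (10.28353214263916, 29.548004150390625), 4.413005352020264) [ 0.56784253 -0.25505076  0.06417622]
[(0.86, [0.428, -0.219, 0.032]), (0.76, [0.398, -0.149, 0.009])]
(0.5665, -0.2548, 0.15, 95) 6
    [([17.0, 22.0, 15.0], np.float64(-0.015)), ([17.0, 23.0, 15.0], np.float64(-0.014)), ([16.0, 22.0, 16.0], np.float64(-0.015)), ([17.0, 23.0, 15.0], np.float64(-0.014)), ([15.0, 23.0, 15.0], np.float64(-0.015))]
    [([16.0, 24.0, 15.0], np.float64(-0.015))]
(0.5665, -0.2548, 0.046, 95) 3
    [([-0.0, -0.0, 35.0], np.float64(0.0)), ([-0.0, -0.0, 34.0], np.float64(0.0)), ([-0.0, -0.0, 35.0], np.float64(0.0))]
```

Emit:
move_arm([
  {"xyz": [17, 22, 15], "roll": -0.015, "grip": 45},
  {"xyz": [17, 23, 15], "roll": -0.014, "grip": 45},
  {"xyz": [16, 22, 16], "roll": -0.015, "grip": 45},
  {"xyz": [17, 23, 15], "roll": -0.014, "grip": 45},
  {"xyz": [15, 24, 15], "roll": -0.015, "grip": 45},
])

```text
time_s: 42.05
position: [0.5455, -0.272, 0.1645]
tcp_rot: [[-0.072, 0.997, -0.0], [0.997, 0.072, 0.0], [0.0, -0.0, -1.0]]
force: [-0.3, 0.5, 0.3]
opening: 0.449
grasp_force: 0.0
```

Emit:
move_arm([
  {"xyz": [16, 25, 15], "roll": -0.015, "grip": 45},
  {"xyz": [0, 0, 0], "roll": 0, "grip": 45},
  {"xyz": [0, 0, 0], "roll": 0, "grip": 45},
  {"xyz": [0, 0, 0], "roll": 0, "grip": 45},
  {"xyz": [0, 0, 0], "roll": 0, "grip": 45},
])

```text
time_s: 42.47
position: [0.5682, -0.2566, 0.1507]
tcp_rot: [[-0.085, 0.996, 0.001], [0.996, 0.085, -0.001], [-0.001, 0.001, -1.0]]
force: [0.2, -0.5, 0.8]
opening: 0.452
grasp_force: 0.0
```

```bash
python3 - <<'E'
from h import *
s=bot.read_state(); print(s["position"],yaw(s))
plan((.5687,-.255,.046,95),vmax=36)
E
```

```text
[ 0.56818992 -0.25657546  0.15065682] 94.8981146651737
(0.5687, -0.255, 0.046, 95) 3
    [([1.0, 0.0, 35.0], np.float64(-0.001)), ([0.0, 0.0, 35.0], np.float64(-0.0)), ([1.0, 1.0, 35.0], np.float64(-0.001))]
```

Emit:
move_arm([
  {"xyz": [1, 0.5, 30], "roll": 0, "grip": 45},
  {"xyz": [0, 0, 30], "roll": 0, "grip": 45},
  {"xyz": [0, 0, 25], "roll": 0, "grip": 45},
  {"xyz": [0, 0, 18], "roll": 0, "grip": 45},
  {"xyz": [0, 0, 0], "roll": 0, "grip": 45},
])

```text
time_s: 42.88
position: [0.5659, -0.2546, 0.0439]
tcp_rot: [[-0.084, 0.996, -0.006], [0.996, 0.084, 0.004], [0.004, -0.005, -1.0]]
force: [-0.5, 0.3, -1.4]
opening: 0.451
grasp_force: 0.0
```

Emit:
move_arm([
  {"xyz": [0, 0, 0], "roll": 0, "grip": 45},
  {"xyz": [0, 0, 0], "roll": 0, "grip": 0},
  {"xyz": [0, 0, 0], "roll": 0, "grip": 0},
  {"xyz": [0, 0, 0], "roll": 0, "grip": 0},
  {"xyz": [0, 0, 0], "roll": 0, "grip": 0},
])

```text
time_s: 43.3
position: [0.5696, -0.2555, 0.0483]
tcp_rot: [[-0.086, 0.996, 0.002], [0.996, 0.086, -0.001], [-0.002, 0.002, -1.0]]
force: [0.1, -0.0, -0.3]
opening: 0.231
grasp_force: 0.0
```

Emit:
move_arm([
  {"xyz": [0, 0, 0], "roll": 0, "grip": 0},
  {"xyz": [0, 0, 0], "roll": 0, "grip": 0},
  {"xyz": [0, 0, 0], "roll": 0, "grip": 0},
  {"xyz": [0, 0, 0], "roll": 0, "grip": 0},
])

```text
time_s: 43.63
position: [0.5693, -0.255, 0.0475]
tcp_rot: [[-0.086, 0.996, 0.001], [0.996, 0.086, -0.001], [-0.001, 0.001, -1.0]]
force: [0.0, 0.6, 4.7]
opening: 0.109
grasp_force: 30.0
```

Pinched; pull back 31 mm, release, rise.

Emit:
move_arm([
  {"xyz": [0, -8, 0], "roll": 0, "grip": 0},
  {"xyz": [0, -8, 0], "roll": 0, "grip": 0},
  {"xyz": [0, -8, 0], "roll": 0, "grip": 0},
  {"xyz": [0, -6.5, 0], "roll": 0, "grip": 0},
  {"xyz": [0, 0, 0], "roll": 0, "grip": 0},
])

```text
time_s: 44.05
position: [0.5376, -0.2578, 0.0475]
tcp_rot: [[-0.085, 0.996, 0.001], [0.996, 0.085, -0.0], [-0.0, 0.001, -1.0]]
force: [1.6, 2.0, 5.0]
opening: 0.112
grasp_force: 30.0
```

Emit:
move_arm([
  {"xyz": [0, 0, 0], "roll": 0, "grip": 0},
  {"xyz": [0, 0, 0], "roll": 0, "grip": 0},
  {"xyz": [0, 0, 0], "roll": 0, "grip": 40},
  {"xyz": [0, 0, 0], "roll": 0, "grip": 40},
  {"xyz": [0, 0, 0], "roll": 0, "grip": 40},
])

```text
time_s: 44.47
position: [0.5372, -0.2573, 0.0461]
tcp_rot: [[-0.086, 0.996, -0.002], [0.996, 0.086, 0.001], [0.001, -0.002, -1.0]]
force: [-0.0, -1.1, -0.1]
opening: 0.261
grasp_force: 0.0
```

Emit:
move_arm([
  {"xyz": [0, 0, -15], "roll": 0, "grip": 40},
  {"xyz": [0, 0, -30], "roll": 0, "grip": 40},
  {"xyz": [0, 0, -40], "roll": 0, "grip": 40},
  {"xyz": [0, 0, -40], "roll": 0, "grip": 40},
  {"xyz": [0, 0, -40], "roll": 0, "grip": 40},
])

```text
time_s: 44.88
position: [0.5372, -0.2571, 0.2124]
tcp_rot: [[-0.086, 0.996, -0.003], [0.996, 0.086, 0.002], [0.002, -0.003, -1.0]]
force: [0.1, -0.5, -0.4]
opening: 0.399
grasp_force: 0.0
```

Emit:
move_arm([
  {"xyz": [-40, -8, 0], "roll": 0, "grip": 40},
  {"xyz": [-40, -8, 0], "roll": 0, "grip": 40},
  {"xyz": [-10, -30, 0], "roll": 0, "grip": 40},
  {"xyz": [0, -20, 0], "roll": 0, "grip": 40},
  {"xyz": [0, 0, 0], "roll": 0, "grip": 40},
])

```text
time_s: 45.3
position: [0.4759, -0.3533, 0.2106]
tcp_rot: [[-0.082, 0.997, -0.005], [0.997, 0.082, 0.003], [0.004, -0.005, -1.0]]
force: [-0.3, -0.1, 0.1]
opening: 0.403
grasp_force: 0.0
```

Emit:
move_arm([
  {"xyz": [0, 0, 0], "roll": 0, "grip": 40},
  {"xyz": [0, 0, 0], "roll": 0, "grip": 40},
  {"xyz": [0, 0, 0], "roll": 0, "grip": 40},
  {"xyz": [0, 0, 0], "roll": 0, "grip": 40},
])

```text
time_s: 45.63
position: [0.4814, -0.3524, 0.2117]
tcp_rot: [[-0.087, 0.996, 0.0], [0.996, 0.087, -0.0], [-0.0, 0.0, -1.0]]
force: [-0.6, 0.4, 0.3]
opening: 0.397
grasp_force: 0.0
```

```bash
python3 - <<'E'
from h import *
s=bot.read_state(); print(s["time_s"],s["position"],yaw(s),s["force"])
K,T=cam("wrist"); im,d=bot.capture("wrist"); P=cloud(K,T,d); traycheck(P,-.43,-.32)
m=(P[...,2]>.057)&(P[...,2]<.07)&(P[...,0]>.50)&(P[...,0]<.62)&(P[...,1]<-.22)&(P[...,1]>-.29)
print("fin",m.sum(),cv2.minAreaRect(P[m][:,:2].astype(np.float32)*1000))
K,T=cam("top"); im,d=bot.capture("top"); P=cloud(K,T,d); save("topend",cv2.resize(im,(800,600)))
m=(P[...,2]>.055)&(P[...,2]<.075)&(P[...,0]>.5)&(P[...,0]<.63)&(P[...,1]<-.22)&(P[...,1]>-.29)
print("fin top",np.median(P[m],0)); traycheck(P,.36,.46)
E
```

```text
45.6333 [ 0.48137552 -0.35236519  0.21172319] 95.00970291144462 [-0.60267244  0.40383564  0.27795836]
hub c [ 382.1 -362. ] size [28.8 28. ] z 45.1 tilt 0.012
hub c [ 487.4 -371.3] size [28.  28.2] z 55.3 tilt 0.016
fin 301 ((539.495361328125, -257.5213928222656), (10.399261474609375, 29.35842514038086), 5.453021049499512)
fin top [nan nan nan]
hub c [500.2 411.3] size [29.2 26.6] z 48.3 tilt 0.076
hub c [408.8 410.4] size [29.1 26.2] z 49.6 tilt 0.061
  return _methods._mean(a, axis=axis, dtype=dtype,
  ret = um.true_divide(
```

View pics/topend.png

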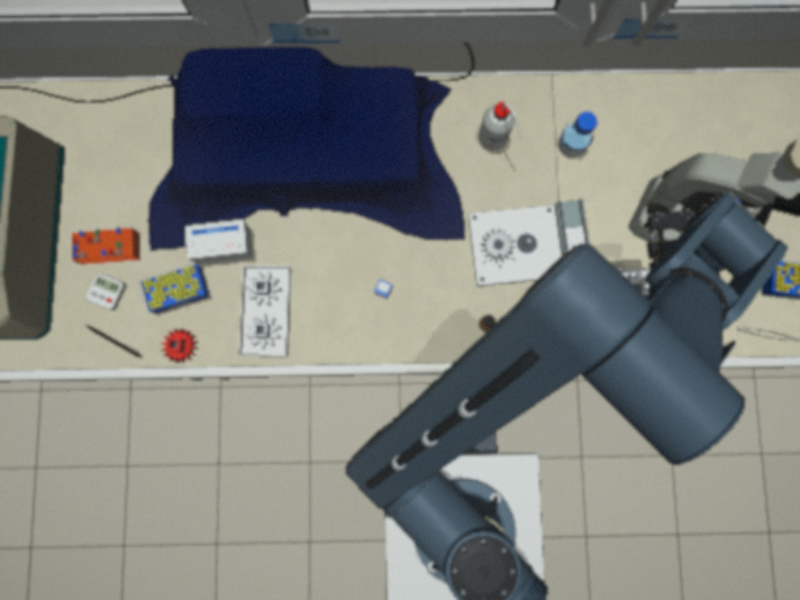

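```bash
python3 -c "
from rig import bot
print(bot.hand_in())"
```

```text
the job is handed in; nothing more can be done
None
```

I handed the job in at about 46 s with every step done. Both 16-tooth gears turned the master to about 0.92 rad. They lie flat in the two bays of the divided tray, and the two 10-tooth gears lie flat in the plain tray. The shutter fin measured within about 2 mm of its first stop, and no verdict came back.

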